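Load markers into a cap press on its indexed slide

TASK

Load the cap press: pull up the red plunger knob, slide the empty carriage out from under the press head to its loading station and let the pin drop fully into its notch. Then pull every marker out of the green stand and seat each one upright, nose down, fully home in a socket of the white nest, any marker in any socket. Finally pull the knob again, slide the loaded carriage back under the press head and let the pin lock it there, all markers still seated; leave the other things on the table alone.

Things in the scene. Friction and masses are not known exactly. Their poses are not given: they have to be found in the camera images.
- carriage (a joint): The slide carriage of the grey cap press, in metres: 0 = parked under the press head, 0.170 = drawn out to the loading station; it grows along the +y axis of nest. A locating pin locks it at exactly these two places (about 1.5 mm play); hard end stops lie 2 mm beyond each. About 1 N of friction when the pin is pulled, about 3 N if the pin drags on the strip.
- plunger (a joint): The spring-loaded index plunger on the carriage, in metres: 0 = pin fully down in a notch (locked), grows as the red knob is pulled straight up, stop at 0.016. The pin clears the index strip at 0.0105 and more; let go between notches it rides on top at about 0.0105, and snaps down to 0 by itself when released within about 3 mm of a notch. The spring pulls down with 4.5 N at 0 and 8 N at 0.014.
- knob (a point): Centre of the red round plunger knob (26 mm diameter, 25 mm tall, upright axis), 78.5 mm above the table when the pin is down; it rises with the plunger and travels with the carriage. It sits over a dark boss of 20 mm diameter whose top is 61 mm above the table; the carriage plate around it is 35 mm above the table. It lies 135 mm from nest along +y of that frame.
- nest (a point): Centre of the top face of the white nest block on the carriage (190 x 50 x 40 mm, top 75 mm above the table), z up, x along its row of five sockets, +y towards the knob and the loading station. When parked it is under the press head, whose underside stands 0.194 m, and top 0.265 m above the table, so that nothing can be put in from above; the head reaches 38 mm from the parked nest centre along +y and 85 mm either way along x. The head's column stands behind, on the -y side.
- socket0 (a point): Centre of the mouth of nest socket 0, at -72 mm along x of nest: a round upright bore 19 mm wide and 32 mm deep with a small chamfer; any marker goes in any socket.
- socket1 (a point): Centre of the mouth of nest socket 1, at -36 mm along x of nest: a round upright bore 19 mm wide and 32 mm deep with a small chamfer; any marker goes in any socket.
- socket2 (a point): Centre of the mouth of nest socket 2, at 0 mm along x of nest: a round upright bore 19 mm wide and 32 mm deep with a small chamfer; any marker goes in any socket.
- socket3 (a point): Centre of the mouth of nest socket 3, at 36 mm along x of nest: a round upright bore 19 mm wide and 32 mm deep with a small chamfer; any marker goes in any socket.
- socket4 (a point): Centre of the mouth of nest socket 4, at 72 mm along x of nest: a round upright bore 19 mm wide and 32 mm deep with a small chamfer; any marker goes in any socket.
- stand_top (a point): Centre of the top face of the loose green marker stand (205 x 66 x 55 mm, 0.9 kg, top 55 mm above the table), x along its row of five bores at -80, -40, 0, 40 and 80 mm. Bores are 19 mm wide and 40 mm deep; which ones hold a marker varies. The stand is not fixed and may be knocked.
- marker0_mid (a point): Middle of marker 0 (may be absent): violet round pen 125 mm long, 15.4 mm diameter all along, 30 g, a white band 81 mm above the nose end and a blunt 9 mm tapered nose pointing down; z runs from nose to top end, so the nose is 62.5 mm below and the top 62.5 mm above this point. It begins upright in a bore of the stand with its nose 15 mm above the table. Seated in a socket, this point is 30.5 mm above nest.
- marker1_mid (a point): Middle of marker 1 (may be absent): violet round pen 125 mm long, 15.4 mm diameter all along, 30 g, a white band 81 mm above the nose end and a blunt 9 mm tapered nose pointing down; z runs from nose to top end, so the nose is 62.5 mm below and the top 62.5 mm above this point. It begins upright in a bore of the stand with its nose 15 mm above the table. Seated in a socket, this point is 30.5 mm above nest.
- marker2_mid (a point): Middle of marker 2 (may be absent): violet round pen 125 mm long, 15.4 mm diameter all along, 30 g, a white band 81 mm above the nose end and a blunt 9 mm tapered nose pointing down; z runs from nose to top end, so the nose is 62.5 mm below and the top 62.5 mm above this point. It begins upright in a bore of the stand with its nose 15 mm above the table. Seated in a socket, this point is 30.5 mm above nest.
- marker3_mid (a point): Middle of marker 3 (may be absent): violet round pen 125 mm long, 15.4 mm diameter all along, 30 g, a white band 81 mm above the nose end and a blunt 9 mm tapered nose pointing down; z runs from nose to top end, so the nose is 62.5 mm below and the top 62.5 mm above this point. It begins upright in a bore of the stand with its nose 15 mm above the table. Seated in a socket, this point is 30.5 mm above nest.
- marker4_mid (a point): Middle of marker 4 (may be absent): violet round pen 125 mm long, 15.4 mm diameter all along, 30 g, a white band 81 mm above the nose end and a blunt 9 mm tapered nose pointing down; z runs from nose to top end, so the nose is 62.5 mm below and the top 62.5 mm above this point. It begins upright in a bore of the stand with its nose 15 mm above the table. Seated in a socket, this point is 30.5 mm above nest.
- pen_tray: Bystander: green tray (110 x 220 x 40 mm) with violet pens; origin at the centre of its underside. Leave alone.
- cartons: Bystander: white and red carton (100 x 190 x 50 mm); origin at the centre of its underside. Leave alone.
- cap_bin: Bystander: open red bin (120 x 150 x 70 mm); origin at the centre of its underside. Leave alone.
- glue_pot: Bystander: lidded jar (60 mm diameter, 75 mm tall); origin at the centre of its underside. Leave alone.

How it is judged:
By the outcome, as a careful person would: the job done as asked, in the order asked, and still so for the second after the job is handed in, with the robot touching nothing.
Of marker0, marker1, marker2, marker3, marker4 only 3 to 5 are there at a start; the rules pass over those that are not, and their reading is None.
At some moment in a run one of stand may be knocked a few centimetres aside while the robot is not near it.
It also fails if it takes over 208 s, if anything falls off the work surface, if the arm or the gripper's body presses on something with over 40 N, if the wrist force passes 120 N, or if a joint passes its speed limit or range.

ROBOT

A 6-joint arm with a two-finger parallel gripper is mounted at the origin on the work surface. World frame = base frame: x ahead of the robot, y to its left, z up, the work surface at z = 0. Lengths are in m, angles in rad, forces in N, time in s.
With the tool pointing down it reaches from about 0.325 to 0.85 m from the base axis. Payload 15.5 kg.
Tool frame: the origin (TCP) lies on the centre line of the jaws, within the pads' length; the fingertips stand 17 mm ahead of it and the grasp point (between the pads) lies 2 mm behind it; z points along the fingers, y is the direction in which the jaws open and shut (so a half turn about z gives the same grasp; the last joint's range is limited). The gripper opens to 91 mm and grips with 3 to 60 N. Pads are 32 mm wide; open, the fingers measure 118 mm over their backs; the gripper's body (76 mm by 178 mm) begins 60 mm behind the grasp point.
Start: joints at [-1.393, 0.494, 1.345, -0, 1.302, -0.096], TCP at [0.168, -0.602, 0.231] pointing down, gripper open.
Joint ranges: [-2.91, 2.91], [-0.82, 2.16], [0.22, 2.67], [-1.22, 4.37], [0.12, 2.79], [-3.08, 3.08]. Speed limits (rad/s): [1.89, 1.89, 2.57, 3.01, 3.01, 3.01].

INTERFACE

Orientations are given as [roll, pitch, yaw] about the fixed x, y, z axes, in that order (R = Rz(yaw) Ry(pitch) Rx(roll)).
In Python, from workcell import get_state, get_image, camera_model, hand_in gives the robot as it stands.
- The arm moves only by the tool play_rows, never from a script. Its argument "rows" is a list of rows, each a list of 6 numbers: the shift along the tool's x, y, z in m, then the turn, a rotation vector about the tool's x, y, z in rad. In form: [[x, y, z, ax, ay, az], ...]. A call has 1 to 12 rows; each row shifts and turns the commanded pose from where the row before left it, along the tool's axes as they then stand; what a row does not reach is not made up. A row lasts 1/10 s, in which the tool goes at most 50 mm and 8.59 degrees, less where a joint would pass 70% of its speed; a pose out of reach is approached as far as the arm can. A call with a gripper value outside its range is refused whole. "grip" is the closure, from 0 (fully open) to 1 (shut), set as the call begins (left out, the last holds). The fingers move at their own pace and stop on an object; "squeeze" is the grip in N (left out, the last holds). Time passes only in rows, so rows that do not move let the fingers close. It gives the time, the measured TCP pose, the force and the opening at its end, in the units of the state.
- get_state(): the state, without advancing time (a new reading comes with each control period).
- get_image(name): name is "side" or "top"; returns (picture, depth): 400x640x3 uint8, blue, green, red; 400x640 float32, m along the optical axis (not along the pixel's ray), 0 where there is no reading.
- camera_model(name): a dict with "vfov" (degrees; the focal length in pixels is half the picture's height over the tangent of half this angle, whatever the lens; pixels are square), "cx", "cy" (the principal point, pixels), "dist_coeffs" ([k1, k2, p1, p2, k3] as OpenCV has them; the pictures are not rectified), "extrinsics" (4x4, takes a point from camera to world coordinates). Camera axes: x right, y up, looking along -z (the intrinsics and any distortion apply to the point x, -y, -z); pixel columns grow to the right and rows downward; lengths in m; the calibration is good to about 2 mm. A picture is of the moment at which its call begins. camera_model takes no time and is no camera call.
- hand_in(): hands the job in, once; it reports no verdict.
The state is a dict: "time_s": time; "qpos": joint angles; "joint_vel": joint speeds; "tau": joint torques, N m; "tcp_pos": TCP position; "ee_rot": TCP orientation; "contact_force": force on the tool from outside, world axes, zero at the start; "torque": the same for the moment, N m; "gripper_width": opening from 0.0 (shut) to 1.0 (fully open).
Only numpy, scipy, OpenCV 4.12 (cv2) and the standard library are available. Lean on these libraries where they do the work, as an engineer would, in place of code of your own. Each camera call takes 0.05 s, during which the arm holds its last target. There are 200 camera calls.

## Working session

There is one attempt and no reset: what is moved stays moved. The work goes in short steps, Python scripts to look and compute and a tool call to move; the robot and the scene stay as the last step left them, time stands still between calls to the robot, and variables do not carry over. Pictures are saved under pics/ and viewed, about 12 in all and at most 16, crops included, and the job is handed in when it is done.

Besides the shell and the picture viewer there is one more tool, called in YAML: its name, and indented under it one key for each argument. play_rows: Moves the arm, as the interface text tells. Its arguments: {"type":"object","properties":{"rows":{"type":"array","items":{"type":"array","items":{"type":"number"}}},"grip":{"type":"number"},"squeeze":{"type":"number"}},"required":["rows"]}

```bash
mkdir -p pics; ls; cat > h.py <<'E'
import numpy as np, cv2, json
from workcell import get_state, get_image, camera_model
from scipy.spatial.transform import Rotation as R
def cam(n):
    m=camera_model(n); f=200/np.tan(np.radians(m["vfov"])/2)
    return np.array([[f,0,m["cx"]],[0,f,m["cy"]],[0,0,1]]),np.array(m["dist_coeffs"],float),np.array(m["extrinsics"])
def cloud(n,d):
    K,D,T=cam(n); h,w=d.shape
    u,v=np.meshgrid(np.arange(w),np.arange(h))
    p=cv2.undistortPoints(np.stack([u,v],-1).reshape(-1,1,2).astype(np.float32),K,D).reshape(h,w,2)
    c=np.stack([p[...,0]*d,-p[...,1]*d,-d,np.ones_like(d)],-1)
    return (c@T.T)[...,:3]
def pix_at_z(n,uv,z):
    K,D,T=cam(n)
    p=cv2.undistortPoints(np.array(uv,np.float32).reshape(-1,1,2),K,D).reshape(-1,2)
    r=np.c_[p[:,0],-p[:,1],-np.ones(len(p))]@T[:3,:3].T
    return T[:3,3]+r*((z-T[2,3])/r[:,2])[:,None]
def proj(n,P):
    K,D,T=cam(n); P=np.atleast_2d(P); c=(P-T[:3,3])@T[:3,:3]; c[:,1:]*=-1
    return cv2.projectPoints(c,np.zeros(3),np.zeros(3),K,D)[0].reshape(-1,2)
def st():
    s=get_state(); print({k:np.round(s[k],4).tolist() for k in ("time_s","tcp_pos","ee_rot","contact_force","gripper_width","qpos")})
    return s
E
python3 - <<'E'
from h import *
s=st(); print(R.from_euler('xyz',s['ee_rot']).as_matrix().round(3))
for n in("top","side"):
    i,d=get_image(n); cv2.imwrite(f"pics/{n}0.png",i); np.save(f"{n}0.npy",d); K,D,T=cam(n); print(n,K[0,0],D,T.round(3).tolist())
E
```

```text
pics
{'time_s': 0.0, 'tcp_pos': [0.1683, -0.6015, 0.2303], 'ee_rot': [-3.1403, -0.0001, 0.2728], 'contact_force': [-0.3981, 0.794, -0.6019], 'gripper_width': 0.9999, 'qpos': [-1.3935, 0.4942, 1.3461, -0.0, 1.3025, -0.0955]}
[[ 0.963  0.269 -0.   ]
 [ 0.269 -0.963  0.001]
 [ 0.    -0.001 -1.   ]]
top 382.9137814565815 [-0.05447482  0.          0.          0.          0.        ] [[-0.009, 0.996, -0.089, 0.413], [-1.0, -0.01, -0.005, 0.068], [-0.006, 0.088, 0.996, 1.22], [0.0, 0.0, 0.0, 1.0]]
side 405.307223816653 [-0.0745262  0.         0.         0.         0.       ] [[-0.985, 0.109, -0.134, 0.342], [-0.173, -0.638, 0.75, 1.092], [-0.004, 0.762, 0.647, 0.96], [0.0, 0.0, 0.0, 1.0]]
```

View pics/top0.png

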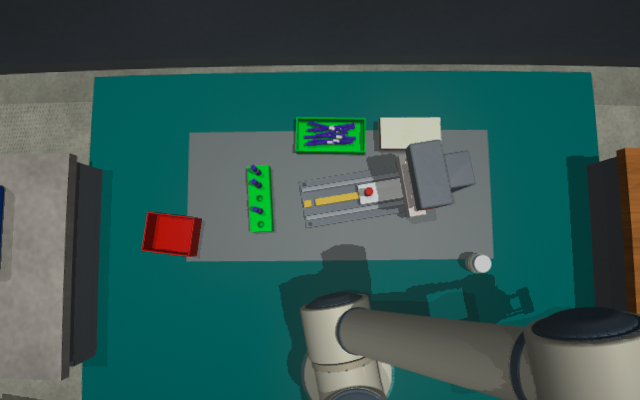

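View pics/side0.png

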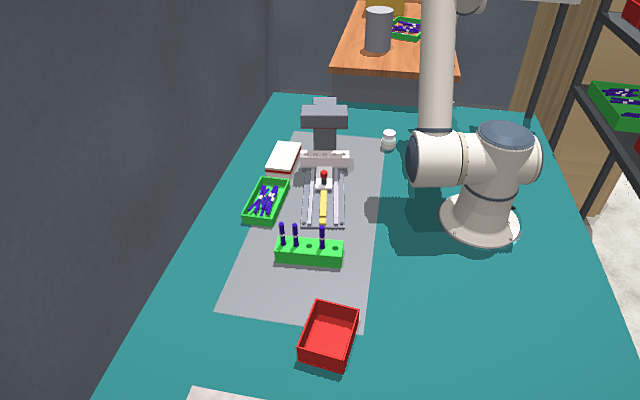

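The pictures show three markers in the stand (top px ~(256,170), (256,184), (258,210)), the knob at (368,191), and rails running toward image left, i.e. world +y. Next I measure these.

```bash
cat >> h.py <<'E'
def stand(n,i,d):
    C=cloud(n,d); b,g,r=[i[...,k].astype(int) for k in range(3)]
    m=(g>110)&(r<90)&(b<90)&(abs(C[...,2]-.055)<.008)&(C[...,1]>.14)&(C[...,0]<.56)
    m=m.astype(np.uint8); _,l,s,_=cv2.connectedComponentsWithStats(m)
    k=1+np.argmax(s[1:,4]); P=C[l==k]
    (c,wh,a)=cv2.minAreaRect(P[:,:2].astype(np.float32)*1000)
    return np.array(c),wh,a,len(P)
def violet(n,i,d):
    C=cloud(n,d); b,g,r=[i[...,k].astype(int) for k in range(3)]
    return C,(b>g+25)&(b>r+15)
E
python3 - <<'E'
from h import *
for n in("top","side"):
    i=cv2.imread(f"pics/{n}0.png"); d=np.load(f"{n}0.npy"); C=cloud(n,d)
    print(n,"stand",stand(n,i,d))
    b,g,r=[i[...,k].astype(int) for k in range(3)]
    m=(r>110)&(g<70)&(b<70)&(C[...,2]>.06)&(C[...,2]<.1)&(C[...,1]<.2)&(C[...,0]<.55)
    P=C[m]; print("knob",len(P),P.mean(0).round(4),P.min(0).round(4),P.max(0).round(4)); t=P[P[:,2]>.086]; print(" top",len(t),t.mean(0).round(4),(t.min(0)+t.max(0))/2)
    m=(abs(C[...,2]-.075)<.004)&(C[...,1]<.0)&(C[...,1]>-.25)&(r>150)&(C[...,0]<.6)
    P=C[m]; print("nest",len(P),cv2.minAreaRect(P[:,:2].astype(np.float32)*1000))
    C,v=violet(n,i,d); v=v&(C[...,2]>.06)&(C[...,2]<.16)&(C[...,1]>.15)&(C[...,1]<.4)&(C[...,0]>.2)&(C[...,0]<.52)
    _,l,s,_=cv2.connectedComponentsWithStats(v.astype(np.uint8))
    for k in range(1,len(s)):
        if s[k,4]>6:
            P=C[l==k]; print("marker",s[k,4],P.mean(0).round(4),P[P[:,2]>P[:,2].max()-.012].mean(0).round(4))
    # rails/strip yellow
    m=(r>150)&(g>120)&(b<90)&(C[...,2]<.06)&(C[...,1]<.25)&(C[...,0]<.55)&(C[...,0]>.25)
    P=C[m]; print("strip",len(P),cv2.fitLine(P[:,:2].astype(np.float32),cv2.DIST_HUBER,0,.01,.01).ravel(),P[:,2].mean())
    cv2.imwrite(f"pics/{n}0c.png",cv2.resize(i[120:260,230:480] if n=="top" else i[90:280,230:400],None,fx=3.1,fy=3.1,interpolation=cv2.INTER_CUBIC))
E
```

```text
top stand (array([500.95690918, 264.86611938]), (118.42619323730469, 63.80964279174805), 3.201536178588867, 681)
knob 5 [ 0.5474 -0.0652  0.0866] [ 0.5455 -0.0695  0.0821] [ 0.5481 -0.0603  0.0909]
 top 3 [ 0.5478 -0.0632  0.0884] [ 0.54779525 -0.0633666   0.08856166]
nest 90 ((499.1794738769531, -211.34237670898438), (28.76814079284668, 48.714927673339844), 8.791906356811523)
marker 27 [0.5023 0.2644 0.1336] [0.503  0.2654 0.138 ]
strip 276 [ 0.12203    -0.9925264   0.5377447   0.05160029] 0.02500992873183103
side stand (array([502.50128174, 285.37765503]), (32.30289840698242, 27.20733070373535), 84.85346984863281, 44)
knob 5 [ 0.5486 -0.0576  0.0844] [ 0.5471 -0.0649  0.075 ] [ 0.5498 -0.0511  0.0891]
 top 3 [ 0.5485 -0.0559  0.0884] [ 0.54834311 -0.05643016  0.08824259]
nest 173 ((333.17889404296875, -137.3339080810547), (95.88863372802734, 546.24169921875), 74.1581039428711)
marker 58 [0.5034 0.2722 0.1241] [0.5035 0.2705 0.137 ]
marker 31 [0.502  0.274  0.0759] [0.5015 0.2741 0.0861]
strip 12 [ 0.1431022  -0.9897079   0.5284813   0.11672386] 0.0210808304302575
```

View pics/top0c.png

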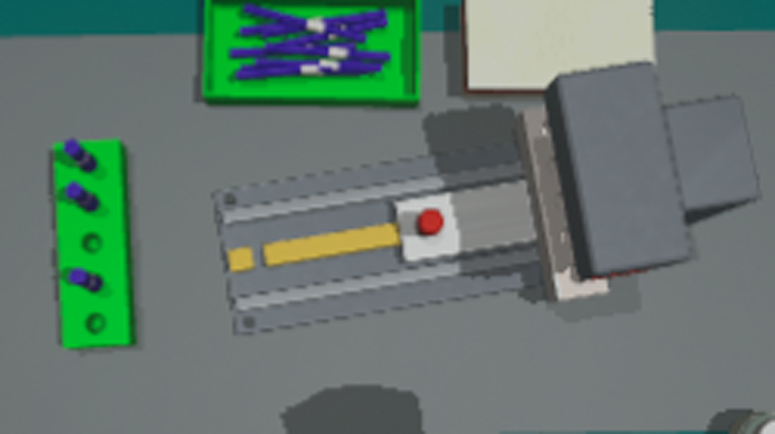

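Crop: stand bores 0,1,3 (from the far end) hold markers, and the rails tilt ~8°. My x limits cut things off, so I'm widening them.

```bash
sed -i 's/C\[...,0\]<.56)/C[...,0]<.66)/' h.py
python3 - <<'E'
from h import *
for n in("top","side"):
    i=cv2.imread(f"pics/{n}0.png"); d=np.load(f"{n}0.npy"); C=cloud(n,d)
    print(n,"stand",stand(n,i,d))
    b,g,r=[i[...,k].astype(int) for k in range(3)]
    m=(r>110)&(g<70)&(b<70)&(C[...,2]>.06)&(C[...,2]<.1)&(C[...,1]<.1)&(C[...,1]>-.12)&(C[...,0]<.65)
    P=C[m]; print("knob",len(P),P.mean(0).round(4),P.min(0).round(4),P.max(0).round(4)); t=P[P[:,2]>.087]; print(" top",len(t),t.mean(0).round(4),(t.min(0)+t.max(0))/2)
    C,v=violet(n,i,d); v=v&(C[...,2]>.06)&(C[...,2]<.16)&(C[...,1]>.15)&(C[...,1]<.4)&(C[...,0]>.2)&(C[...,0]<.65)
    _,l,s,_=cv2.connectedComponentsWithStats(v.astype(np.uint8))
    for k in range(1,len(s)):
        if s[k,4]>6:
            P=C[l==k]; print("marker",s[k,4],P.mean(0).round(4),P[P[:,2]>P[:,2].max()-.012].mean(0).round(4),P[:,2].max())
    m=(r>140)&(g>100)&(b<100)&(C[...,2]<.06)&(C[...,1]<.25)&(C[...,0]<.65)&(C[...,0]>.25)
    P=C[m]; l=cv2.fitLine(P[:,:2].astype(np.float32),cv2.DIST_HUBER,0,.01,.01).ravel(); print("strip",len(P),l,np.degrees(np.arctan(l[0]/l[1])),P[:,2].mean())
    # white plate at z .035, and steel rails
    m=(abs(C[...,2]-.075)<.005)&(C[...,1]<-.05)&(C[...,1]>-.3)&(C[...,0]>.4)&(C[...,0]<.72)&(b>110)
    P=C[m]
    if len(P): print("nest",len(P),cv2.minAreaRect(P[:,:2].astype(np.float32)*1000))
E
```

```text
top stand (array([543.9331665 , 267.30233765]), (204.5166778564453, 63.850833892822266), 3.20957088470459, 1113)
knob 45 [ 0.5565 -0.0649  0.0889] [ 0.5455 -0.0754  0.0821] [ 0.5657 -0.0542  0.0929]
 top 37 [ 0.5569 -0.065   0.0897] [ 0.55663327 -0.06481197  0.08996734]
marker 35 [0.6215 0.2695 0.1217] [0.6227 0.2709 0.1375] 0.1414256712491897
marker 33 [0.5814 0.2673 0.12  ] [0.5825 0.2686 0.1388] 0.14246568145226535
marker 27 [0.5023 0.2644 0.1336] [0.503  0.2654 0.138 ] 0.14325840639145127
strip 359 [ 0.15323687 -0.98818946  0.54072744  0.0424582 ] -8.814555 0.02483823000485858
nest 212 ((578.6319580078125, -195.9036865234375), (191.47964477539062, 50.039276123046875), 10.449923515319824)
side stand (array([609.94927979, 292.88421631]), (34.7166633605957, 60.1481819152832), 83.10850524902344, 75)
knob 27 [ 0.5561 -0.0555  0.0839] [ 0.5471 -0.0684  0.0682] [ 0.5648 -0.0482  0.0917]
 top 12 [ 0.5548 -0.0572  0.0893] [ 0.55596878 -0.05788374  0.08957046]
marker 58 [0.6217 0.2781 0.1241] [0.6223 0.2767 0.1364] 0.1409354221161221
marker 58 [0.582  0.2761 0.1241] [0.5826 0.275  0.1364] 0.1409348931924551
marker 58 [0.5034 0.2722 0.1241] [0.5035 0.2705 0.137 ] 0.14278630512330148
marker 29 [0.6208 0.2779 0.075 ] [0.6199 0.2782 0.0864] 0.0924147057395287
marker 27 [0.5807 0.277  0.0766] [0.58   0.2774 0.0851] 0.09079052233965124
marker 31 [0.502  0.274  0.0759] [0.5015 0.2741 0.0861] 0.09164411387588622
strip 13 [ 0.19517699 -0.980768    0.5268759   0.11624078] -11.255062 0.020538294930316277
nest 326 ((564.3541870117188, -180.7300567626953), (179.02401733398438, 183.60275268554688), 42.87854766845703)
```

```bash
cat >> h.py <<'E'
def plan(wps,start=None):
    """wps: list of (x,y,z,yaw_deg,n); prints rows in tool axes"""
    s=get_state(); p=np.array(s['tcp_pos']); r=R.from_euler('xyz',s['ee_rot'])
    if start is not None: p=np.array(start[:3]); r=R.from_euler('xyz',[np.pi,0,np.radians(start[3])])
    rows=[]
    for x,y,z,yaw,n in wps:
        q=np.array([x,y,z]); r1=R.from_euler('xyz',[np.pi,0,np.radians(yaw)]); w=(r.inv()*r1).as_rotvec(); p0=p.copy(); r0=r
        for k in range(1,n+1):
            pk=p0+(q-p0)*k/n
            row=np.round(np.r_[r.inv().apply(pk-p),w/n],4); rows.append(row.tolist())
            p=p+r.apply(row[:3]); r=r*R.from_rotvec(row[3:])
        if np.linalg.norm(q-p0)/n>.049 or np.linalg.norm(w)/n>.149: print("TOO FAST")
    for a in range(0,len(rows),12): print(json.dumps([[x+0 for x in q] for q in rows[a:a+12]]))
E
python3 -c "
from h import *
plan([(.168,-.6015,.37,15.6,4),(.556,-.0635,.37,99.5,20),(.556,-.0635,.16,99.5,6)])"
```

```text
[[-0.0001, -0.0001, -0.0349, -0.0003, 0.0, 0.0001], [-0.0001, 0.0, -0.0349, -0.0003, 0.0, 0.0001], [0.0, -0.0001, -0.0349, -0.0003, 0.0, 0.0001], [-0.0001, 0.0, -0.0349, -0.0003, 0.0, 0.0001], [0.0259, -0.0207, 0.0, 0.0, 0.0, -0.0732], [0.0274, -0.0187, 0.0, 0.0, 0.0, -0.0732], [0.0287, -0.0167, 0.0, 0.0, 0.0, -0.0732], [0.0298, -0.0146, 0.0, 0.0, 0.0, -0.0732], [0.0307, -0.0123, 0.0, 0.0, 0.0, -0.0732], [0.0317, -0.01, 0.0, 0.0, 0.0, -0.0732], [0.0322, -0.0077, 0.0, 0.0, 0.0, -0.0732], [0.0328, -0.0054, 0.0, 0.0, 0.0, -0.0732]]
[[0.033, -0.0029, 0.0, 0.0, 0.0, -0.0732], [0.0332, -0.0005, 0.0, 0.0, 0.0, -0.0732], [0.0331, 0.002, 0.0, 0.0, 0.0, -0.0732], [0.0328, 0.0043, 0.0, 0.0, 0.0, -0.0732], [0.0325, 0.0068, 0.0, 0.0, 0.0, -0.0732], [0.0319, 0.0091, 0.0, 0.0, 0.0, -0.0732], [0.0312, 0.0114, 0.0, 0.0, 0.0, -0.0732], [0.0302, 0.0136, 0.0, 0.0, 0.0, -0.0732], [0.0291, 0.0159, 0.0, 0.0, 0.0, -0.0732], [0.0279, 0.0179, 0.0, 0.0, 0.0, -0.0732], [0.0266, 0.0199, 0.0, 0.0, 0.0, -0.0732], [0.025, 0.0218, 0.0, 0.0, 0.0, -0.0732]]
[[0.0, 0.0, 0.035, 0.0, 0.0, 0.0], [0.0, 0.0, 0.035, 0.0, 0.0, 0.0], [0.0, 0.0, 0.035, 0.0, 0.0, 0.0], [0.0, 0.0, 0.035, 0.0, 0.0, 0.0], [0.0, 0.0, 0.035, 0.0, 0.0, 0.0], [0.0, 0.0, 0.035, 0.0, 0.0, 0.0]]
```

play_rows:
  rows:
    - [0,0,-0.035,0,0,0]
    - [0,0,-0.035,0,0,0]
    - [0,0,-0.035,0,0,0]
    - [0,0,-0.035,0,0,0]
    - [0.026,-0.021,0,0,0,-0.073]
    - [0.027,-0.019,0,0,0,-0.073]
    - [0.029,-0.017,0,0,0,-0.073]
    - [0.03,-0.015,0,0,0,-0.073]
    - [0.031,-0.012,0,0,0,-0.073]
    - [0.032,-0.01,0,0,0,-0.073]
    - [0.032,-0.008,0,0,0,-0.073]
    - [0.033,-0.005,0,0,0,-0.073]
  grip: 0.15
  squeeze: 40

```text
time_s: 1.3
tcp_pos: [0.3245, -0.384, 0.3707]
ee_rot: [-3.141, -0.0, 0.86]
contact_force: [0.4, 0.2, 0.8]
gripper_width: 0.847
```

play_rows:
  rows:
    - [0.033,-0.003,0,0,0,-0.073]
    - [0.033,-0.001,0,0,0,-0.073]
    - [0.033,0.002,0,0,0,-0.073]
    - [0.033,0.004,0,0,0,-0.073]
    - [0.033,0.007,0,0,0,-0.073]
    - [0.032,0.009,0,0,0,-0.073]
    - [0.031,0.011,0,0,0,-0.073]
    - [0.03,0.014,0,0,0,-0.073]
    - [0.029,0.016,0,0,0,-0.073]
    - [0.028,0.018,0,0,0,-0.073]
    - [0.027,0.02,0,0,0,-0.073]
    - [0.025,0.022,0,0,0,-0.073]

```text
time_s: 2.5
tcp_pos: [0.558, -0.0607, 0.3707]
ee_rot: [-3.141, -0.0, 1.736]
contact_force: [0.4, -0.3, 0.0]
gripper_width: 0.851
```

play_rows:
  rows:
    - [0,0,0.03,0,0,0]
    - [0,0,0.035,0,0,0]
    - [0,0,0.035,0,0,0]
    - [0,0,0.035,0,0,0]
    - [0,0,0.035,0,0,0]
    - [0,0,0.025,0,0,0]
    - [0,0,0,0,0,0]

```text
time_s: 3.2
tcp_pos: [0.5555, -0.0617, 0.1728]
ee_rot: [-3.136, -0.002, 1.733]
contact_force: [-0.3, -0.5, 0.2]
gripper_width: 0.848
```

```bash
python3 - <<'E'
from h import *
st()
for n in("top","side"):
    i,d=get_image(n); cv2.imwrite(f"pics/{n}1.png",i); np.save(f"{n}1.npy",d)
a=cv2.imread("pics/side1.png")[60:260,220:420]; b=cv2.imread("pics/top1.png")[110:260,240:460]
cv2.imwrite("pics/b1.png",np.hstack([cv2.resize(a,(400,400),interpolation=2),cv2.resize(b,(400,273),interpolation=2) if 0 else cv2.resize(np.pad(b,((35,35),(0,0),(0,0))),(400,400),interpolation=2)]))
E
```

```text
{'time_s': 3.2, 'tcp_pos': [0.5555, -0.0617, 0.1728], 'ee_rot': [-3.1359, -0.0023, 1.7328], 'contact_force': [-0.2791, -0.4747, 0.2339], 'gripper_width': 0.8485, 'qpos': [-0.2174, 0.4689, 1.5764, -0.0, 1.1024, -0.3793]}
```

View pics/b1.png

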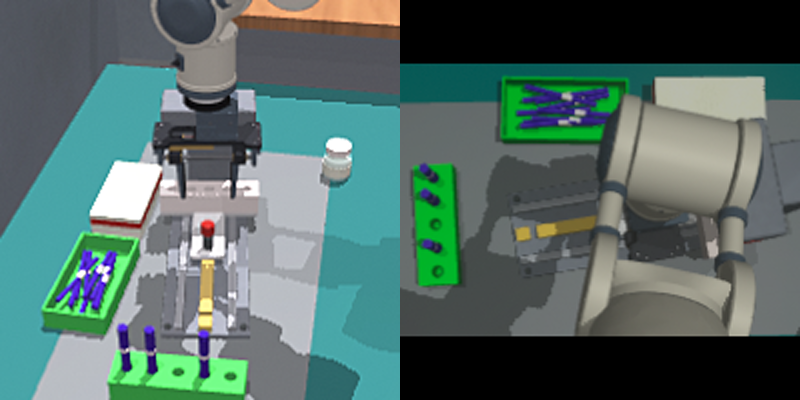

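Side view: the jaws straddle the knob (≈(208,230) in the crop), clear of the head. Descend and grip.

play_rows:
  rows:
    - [-0.002,0,0.02,0,0,0]
    - [0,0,0.025,0,0,0]
    - [0,0,0.025,0,0,0]
    - [0,0,0.015,0,0,0]
    - [0,0,0.009,0,0,0]
    - [0,0,0,0,0,0]

```text
time_s: 3.9
tcp_pos: [0.5582, -0.0642, 0.0823]
ee_rot: [3.141, 0.0, 1.733]
contact_force: [-0.3, -0.1, -0.1]
gripper_width: 0.851
```

play_rows:
  rows:
    - [0,0,0,0,0,0]
    - [0,0,0,0,0,0]
    - [0,0,0,0,0,0]
    - [0,0,0,0,0,0]
    - [0,0,0,0,0,0]
    - [0,0,0,0,0,0]
    - [0,0,0,0,0,0]
    - [0,0,0,0,0,0]
  grip: 1

```text
time_s: 4.7
tcp_pos: [0.558, -0.064, 0.0819]
ee_rot: [3.141, 0.0, 1.733]
contact_force: [0.3, 0.6, -0.8]
gripper_width: 0.268
```

play_rows:
  rows:
    - [0,0,-0.003,0,0,0]
    - [0,0,-0.003,0,0,0]
    - [0,0,-0.003,0,0,0]
    - [0,0,-0.003,0,0,0]
    - [0,0,-0.002,0,0,0]
    - [0,0,0,0,0,0]
    - [0,0,0,0,0,0]

```text
time_s: 5.4
tcp_pos: [0.5579, -0.0641, 0.0959]
ee_rot: [3.141, 0.0, 1.733]
contact_force: [3.9, -0.0, -8.8]
gripper_width: 0.271
```

play_rows:
  rows:
    - [0.008,0,0,0,0,0]
    - [0.012,0,0,0,0,0]
    - [0.015,0,0,0,0,0]
    - [0.015,0,0,0,0,0]
    - [0.015,0,0,0,0,0]
    - [0.01,0,0,0,0,0]
    - [0.005,0,0,0,0,0]
    - [0,0,0,0,0,0]
    - [0,0,0,0,0,0]

```text
time_s: 6.3
tcp_pos: [0.5453, 0.016, 0.096]
ee_rot: [3.14, -0.0, 1.733]
contact_force: [7.6, 1.4, -9.2]
gripper_width: 0.269
```

play_rows:
  rows:
    - [0.008,0.001,0,0,0,0]
    - [0.012,0,0,0,0,0]
    - [0.015,0,0,0,0,0]
    - [0.015,0,0,0,0,0]
    - [0.015,0.001,0,0,0,0]
    - [0.012,0,0,0,0,0]
    - [0.008,0,0,0,0,0]
    - [0.004,0,0,0,0,0]
    - [0,0,0,0,0,0]
    - [0,0,0,0,0,0]

```text
time_s: 7.3
tcp_pos: [0.5321, 0.1029, 0.0958]
ee_rot: [-3.141, -0.0, 1.733]
contact_force: [-3.2, 0.2, -9.2]
gripper_width: 0.266
```

```bash
python3 -c "
from h import *
s=st(); d=np.array(s['tcp_pos'])-[.5579,-.0641,.0959]; print(np.hypot(d[0],d[1]),np.degrees(np.arctan(d[0]/d[1])))"
```

```text
{'time_s': 7.3, 'tcp_pos': [0.5321, 0.1029, 0.0958], 'ee_rot': [-3.1406, -0.0002, 1.7327], 'contact_force': [-3.2064, 0.2067, -9.2284], 'gripper_width': 0.2657, 'qpos': [0.0807, 0.5533, 1.6956, 0.0001, 0.8938, -0.0812]}
0.16895696817489475 -8.787677889009661
```

play_rows:
  rows:
    - [0.001,0,0.003,0,0,0]
    - [0,0,0.003,0,0,0]
    - [0,0,0.003,0,0,0]
    - [0,0,0.002,0,0,0]
    - [0,0,0,0,0,0]
    - [0,0,0,0,0,0]

```text
time_s: 7.9
tcp_pos: [0.532, 0.1038, 0.0847]
ee_rot: [-3.141, 0.0, 1.733]
contact_force: [-6.3, -1.9, -6.1]
gripper_width: 0.264
```

The pin has entered the notch (knob followed down to ~3 mm). Release and retreat upward, toward the robot's side of the stand.

play_rows:
  rows:
    - [0,0,0.002,0,0,0]
    - [0,0,0,0,0,0]
    - [0,0,0,0,0,0]
    - [0,0,0,0,0,0]
    - [0,0,0,0,0,0]
    - [0,0,0,0,0,0]
  grip: 0.4

```text
time_s: 8.5
tcp_pos: [0.5326, 0.1041, 0.083]
ee_rot: [3.141, 0.0, 1.733]
contact_force: [-0.3, 1.0, 0.2]
gripper_width: 0.604
```

```bash
python3 -c "
from h import *
s=st(); p=s['tcp_pos']
plan([(p[0],p[1],.30,99.3,6),(.40,.05,.38,50,6),(.36,-.25,.40,5,10)])"
```

```text
{'time_s': 8.5, 'tcp_pos': [0.5326, 0.1041, 0.083], 'ee_rot': [3.1412, 0.0, 1.7328], 'contact_force': [-0.3006, 0.9832, 0.1727], 'gripper_width': 0.6041, 'qpos': [0.0829, 0.5731, 1.7048, 0.0, 0.8633, -0.0791]}
[[0.0, 0.0, -0.0362, 0.0001, 0.0, -0.0001], [0.0, 0.0, -0.0361, 0.0001, 0.0, -0.0001], [0.0, 0.0, -0.0362, 0.0001, 0.0, -0.0001], [0.0, 0.0, -0.0361, 0.0001, 0.0, -0.0001], [0.0, 0.0, -0.0362, 0.0001, 0.0, -0.0001], [0.0, 0.0, -0.0362, 0.0001, 0.0, -0.0001], [-0.0053, -0.0233, -0.0133, 0.0, 0.0, 0.1435], [-0.0086, -0.0222, -0.0133, 0.0, 0.0, 0.1435], [-0.0117, -0.0208, -0.0134, 0.0, 0.0, 0.1435], [-0.0145, -0.019, -0.0133, 0.0, 0.0, 0.1435], [-0.0171, -0.0166, -0.0133, 0.0, 0.0, 0.1435], [-0.0193, -0.014, -0.0133, 0.0, 0.0, 0.1435]]
[[-0.0255, 0.0162, -0.002, 0.0, 0.0, 0.0785], [-0.0242, 0.0182, -0.002, 0.0, 0.0, 0.0785], [-0.0227, 0.02, -0.002, 0.0, 0.0, 0.0785], [-0.0211, 0.0218, -0.002, 0.0, 0.0, 0.0785], [-0.0193, 0.0233, -0.002, 0.0, 0.0, 0.0785], [-0.0174, 0.0248, -0.002, 0.0, 0.0, 0.0785], [-0.0154, 0.026, -0.002, 0.0, 0.0, 0.0785], [-0.0133, 0.0272, -0.002, 0.0, 0.0, 0.0785], [-0.0112, 0.0281, -0.002, 0.0, 0.0, 0.0785], [-0.0089, 0.0289, -0.002, 0.0, 0.0, 0.0785]]
```

play_rows:
  rows:
    - [0,0,-0.036,0,0,0]
    - [0,0,-0.036,0,0,0]
    - [0,0,-0.036,0,0,0]
    - [0,0,-0.036,0,0,0]
    - [0,0,-0.036,0,0,0]
    - [0,0,-0.036,0,0,0]
    - [-0.005,-0.023,-0.013,0,0,0.1435]
    - [-0.009,-0.022,-0.013,0,0,0.1435]
    - [-0.012,-0.021,-0.013,0,0,0.1435]
    - [-0.0145,-0.019,-0.013,0,0,0.1435]
    - [-0.017,-0.017,-0.013,0,0,0.1435]
    - [-0.019,-0.014,-0.013,0,0,0.1435]

```text
time_s: 9.7
tcp_pos: [0.3988, 0.05, 0.3774]
ee_rot: [3.141, -0.0, 0.866]
contact_force: [0.4, -0.1, 0.8]
gripper_width: 0.599
```

play_rows:
  rows:
    - [-0.0255,0.016,-0.002,0,0,0.0785]
    - [-0.024,0.018,-0.002,0,0,0.0785]
    - [-0.023,0.02,-0.002,0,0,0.0785]
    - [-0.021,0.022,-0.002,0,0,0.0785]
    - [-0.019,0.023,-0.002,0,0,0.0785]
    - [-0.017,0.025,-0.002,0,0,0.0785]
    - [-0.015,0.026,-0.002,0,0,0.0785]
    - [-0.013,0.027,-0.002,0,0,0.0785]
    - [-0.011,0.028,-0.002,0,0,0.0785]
    - [-0.009,0.029,-0.002,0,0,0.0785]
    - [0,0,0,0,0,0]

```text
time_s: 10.8
tcp_pos: [0.3603, -0.2515, 0.3969]
ee_rot: [3.141, 0.0, 0.081]
contact_force: [-0.2, 0.4, 0.2]
gripper_width: 0.603
```

```bash
cat > look.py <<'E'
from h import *
import sys
k=sys.argv[1]; st()
for n in("top","side"):
    i,d=get_image(n); cv2.imwrite(f"pics/{n}{k}.png",i); np.save(f"{n}{k}.npy",d); C=cloud(n,d)
    b,g,r=[i[...,j].astype(int) for j in range(3)]
    print(n,"stand",stand(n,i,d))
    m=(r>110)&(g<70)&(b<70)&(C[...,2]>.06)&(C[...,2]<.12)&(C[...,1]<.16)&(C[...,1]>-.12)&(C[...,0]<.65)
    t=C[m]; t=t[t[:,2]>.087] if len(t) else t
    if len(t): print(" knob top",len(t),t.mean(0).round(4),((t.min(0)+t.max(0))/2).round(4))
    m=(abs(C[...,2]-.075)<.006)&(C[...,1]<.05)&(C[...,1]>-.1)&(C[...,0]>.4)&(C[...,0]<.72)&(b>100)&(abs(r-b)<60)
    P=C[m]
    if len(P): print(" nest",len(P),cv2.minAreaRect(P[:,:2].astype(np.float32)*1000),P.mean(0).round(4))
    C,v=violet(n,i,d); v=v&(C[...,2]>.06)&(C[...,2]<.2)&(C[...,1]>-.25)&(C[...,1]<.4)&(C[...,0]>.2)&(C[...,0]<.68)
    _,l,s,_=cv2.connectedComponentsWithStats(v.astype(np.uint8))
    for j in range(1,len(s)):
        if s[j,4]>8:
            P=C[l==j]; t=P[P[:,2]>P[:,2].max()-.012]; print(" marker",s[j,4],t.mean(0).round(4),P[:,2].max().round(4))
a=cv2.imread(f"pics/side{k}.png")[100:300,220:420]; b=cv2.imread(f"pics/top{k}.png")[110:260,235:455]
cv2.imwrite(f"pics/b{k}.png",np.hstack([cv2.resize(a,(400,400),interpolation=2),cv2.resize(np.pad(b,((35,35),(0,0),(0,0))),(400,400),interpolation=2)]))
E
python3 look.py 2
```

```text
{'time_s': 10.8, 'tcp_pos': [0.3603, -0.2515, 0.3969], 'ee_rot': [3.1407, 0.0001, 0.0813], 'contact_force': [-0.1712, 0.4313, 0.2448], 'gripper_width': 0.6026, 'qpos': [-0.7449, 0.0856, 1.4871, -0.0007, 1.5683, 0.7445]}
top stand (array([544.29858398, 267.31265259]), (205.33287048339844, 64.0403823852539), 3.0844902992248535, 1128)
 knob top 40 [0.5307 0.103  0.0899] [0.5314 0.1021 0.0908]
 nest 882 ((552.8511352539062, -29.910057067871094), (190.3563995361328, 50.78104019165039), 8.811797142028809) [ 0.5521 -0.0297  0.0743]
 marker 36 [0.623  0.2709 0.1381] 0.1424
 marker 33 [0.5823 0.2692 0.1391] 0.1432
 marker 34 [0.503  0.2654 0.1382] 0.1426
side stand (array([523.68676758, 295.9727478 ]), (59.25057601928711, 31.196237564086914), 37.981048583984375, 52)
 knob top 13 [0.5296 0.1071 0.0891] [0.5293 0.1089 0.0895]
 nest 447 ((552.6844482421875, -26.63492202758789), (187.8087615966797, 58.196563720703125), 8.677324295043945) [ 0.5505 -0.0266  0.0728]
 marker 58 [0.6223 0.2762 0.1357] 0.14
 marker 58 [0.5826 0.2747 0.1359] 0.1399
 marker 58 [0.5035 0.2707 0.137 ] 0.1415
 marker 30 [0.6203 0.2776 0.0846] 0.0911
 marker 28 [0.5802 0.2765 0.0851] 0.0923
 marker 30 [0.5014 0.2744 0.0882] 0.0941
```

View pics/b2.png

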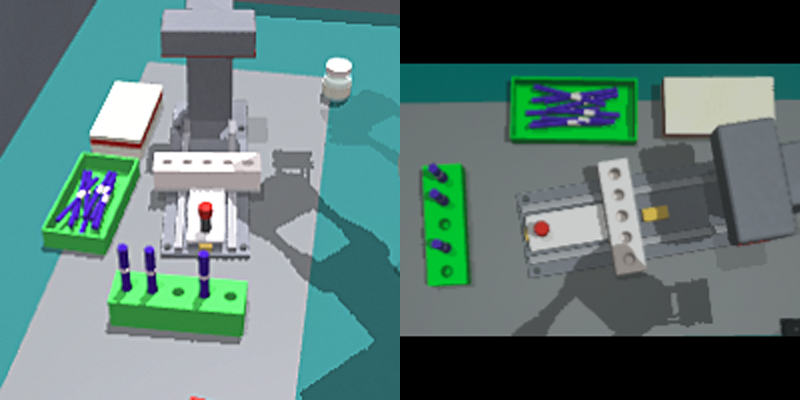

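The nest is at the loading station and the knob is down; three markers remain in the stand. Now measure the socket mouths directly and plan the first pick.

```bash
python3 - <<'E'
from h import *
i=cv2.imread("pics/top2.png"); d=np.load("top2.npy"); g=cv2.cvtColor(i,6).astype(float)
u=np.array([.9882,.153]); n0=np.array([.553,-.030])
for k in range(5):
    p=np.r_[n0+u*(k-2)*.036,.075]; c=proj("top",p)[0]; x,y=np.round(c).astype(int)
    w=g[y-5:y+6,x-5:x+6]; yy,xx=np.mgrid[y-5:y+6,x-5:x+6]; W=np.clip(np.percentile(w,70)-w-20,0,60)
    q=[(W*xx).sum()/W.sum(),(W*yy).sum()/W.sum()]; print(k,p.round(4),pix_at_z("top",q,.073)[0].round(4))
plan([(.45,.10,.36,3.1,10),(.6235,.2712,.25,3.1,8),(.6235,.2712,.13,3.1,4),(.6235,.2712,.102,3.1,2)])
E
```

```text
0 [ 0.4818 -0.041   0.075 ] [ 0.4853 -0.0446  0.073 ]
1 [ 0.5174 -0.0355  0.075 ] [ 0.5134 -0.0364  0.073 ]
2 [ 0.553 -0.03   0.075] [ 0.5537 -0.0332  0.073 ]
3 [ 0.5886 -0.0245  0.075 ] [ 0.589  -0.0273  0.073 ]
4 [ 0.6242 -0.019   0.075 ] [ 0.625  -0.0215  0.073 ]
[[0.0119, -0.034, 0.0037, 0.0, 0.0, 0.0032], [0.0118, -0.034, 0.0037, 0.0, 0.0, 0.0032], [0.0118, -0.0341, 0.0037, 0.0, 0.0, 0.0032], [0.0116, -0.0341, 0.0037, 0.0, 0.0, 0.0032], [0.0114, -0.0341, 0.0037, 0.0, 0.0, 0.0032], [0.0114, -0.0342, 0.0036, 0.0, 0.0, 0.0032], [0.0113, -0.0342, 0.0037, 0.0, 0.0, 0.0032], [0.0112, -0.0342, 0.0037, 0.0, 0.0, 0.0032], [0.011, -0.0343, 0.0037, 0.0, 0.0, 0.0032], [0.011, -0.0343, 0.0037, 0.0, 0.0, 0.0032], [0.0228, -0.0202, 0.0138, -0.0001, 0.0, 0.0], [0.0228, -0.0202, 0.0137, -0.0001, 0.0, 0.0]]
[[0.0228, -0.0202, 0.0138, -0.0001, 0.0, 0.0], [0.0228, -0.0202, 0.0137, -0.0001, 0.0, 0.0], [0.0229, -0.0202, 0.0138, -0.0001, 0.0, 0.0], [0.0228, -0.0202, 0.0137, -0.0001, 0.0, 0.0], [0.0228, -0.0202, 0.0138, -0.0001, 0.0, 0.0], [0.0228, -0.0202, 0.0137, -0.0001, 0.0, 0.0], [0.0, 0.0, 0.03, 0.0001, 0.0, 0.0], [0.0, 0.0, 0.03, 0.0001, 0.0, 0.0], [0.0, 0.0, 0.03, 0.0001, 0.0, 0.0], [0.0, 0.0, 0.03, 0.0001, 0.0, 0.0], [0.0, 0.0, 0.014, 0.0, 0.0001, 0.0], [0.0, 0.0, 0.014, 0.0, 0.0001, 0.0]]
```

play_rows:
  rows:
    - [0.012,-0.034,0.0037,0,0,0.003]
    - [0.012,-0.034,0.0037,0,0,0.003]
    - [0.012,-0.034,0.0037,0,0,0.003]
    - [0.0115,-0.034,0.0037,0,0,0.003]
    - [0.0115,-0.034,0.0037,0,0,0.003]
    - [0.0115,-0.034,0.0037,0,0,0.003]
    - [0.011,-0.034,0.0037,0,0,0.003]
    - [0.011,-0.034,0.0037,0,0,0.003]
    - [0.011,-0.034,0.0037,0,0,0.003]
    - [0.011,-0.034,0.0037,0,0,0.003]
    - [0.023,-0.02,0.014,0,0,0]
    - [0.023,-0.02,0.014,0,0,0]

```text
time_s: 12.1
tcp_pos: [0.4934, 0.1438, 0.3319]
ee_rot: [-3.141, -0.001, 0.06]
contact_force: [0.2, -0.3, -0.0]
gripper_width: 0.601
```

play_rows:
  rows:
    - [0.023,-0.02,0.014,0,0,0]
    - [0.023,-0.02,0.014,0,0,0]
    - [0.023,-0.02,0.014,0,0,0]
    - [0.023,-0.02,0.014,0,0,0]
    - [0.023,-0.02,0.014,0,0,0]
    - [0.023,-0.02,0.014,0,0,0]
    - [0,0,0.02,0,0,0]
    - [0,0,0.01,0,0,0]
    - [0,0,0,0,0,0]

```text
time_s: 13.0
tcp_pos: [0.623, 0.2692, 0.2166]
ee_rot: [3.141, 0.003, 0.058]
contact_force: [-0.6, -0.6, 0.3]
gripper_width: 0.596
```

```bash
python3 - <<'E'
from h import *
st()
v={}
for n in("top","side"):
    i,d=get_image(n); print(n,stand(n,i,d)); v[n]=i
c=proj("side",[.62,.27,.15])[0].astype(int); a=v["side"][c[1]-60:c[1]+60,c[0]-60:c[0]+60]
c=proj("top",[.56,.2,.1])[0].astype(int); b=v["top"][c[1]-60:c[1]+60,c[0]-60:c[0]+60]
cv2.imwrite("pics/g1.png",np.hstack([cv2.resize(q,(400,400),interpolation=2) for q in(a,b)]))
E
```

```text
{'time_s': 13.0, 'tcp_pos': [0.623, 0.2692, 0.2166], 'ee_rot': [3.1409, 0.0029, 0.0581], 'contact_force': [-0.6365, -0.5907, 0.2566], 'gripper_width': 0.596, 'qpos': [0.32, 0.5847, 1.2148, 0.0, 1.3451, 1.8327]}
top (array([604.4397583 , 294.62005615]), (6.884126663208008, 17.6650390625), 14.747474670410156, 14)
side (array([596.25164795, 300.15863037]), (42.899784088134766, 109.57231140136719), 69.6927490234375, 151)
```

View pics/g1.png

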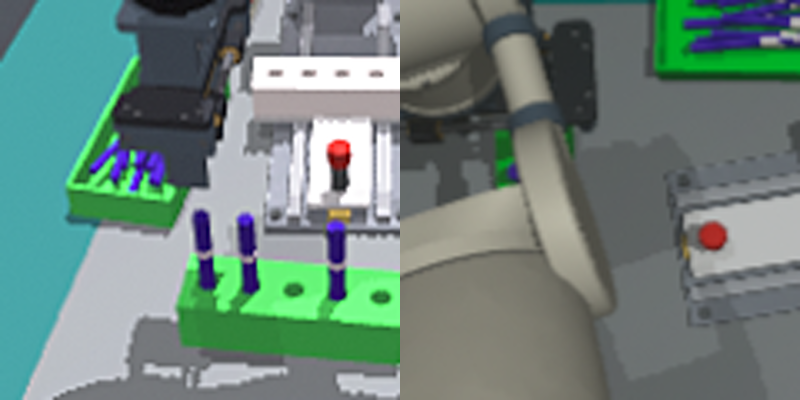

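The stand seems to have moved: the jaws (180,180) now sit behind the row (marker tops at (200,215), (246,218), (336,226)). I'll re-measure it from the side camera.

```bash
cat > mk.py <<'E'
from h import *
# side-camera marker axis: fit tops; report violet comps above stand
for n in("side","top"):
    i,d=get_image(n); C,v=violet(n,i,d); v=v&(C[...,2]>.06)&(C[...,2]<.25)&(C[...,1]>-.25)&(C[...,1]<.42)&(C[...,0]>.2)&(C[...,0]<.70)
    _,l,s,_=cv2.connectedComponentsWithStats(v.astype(np.uint8))
    for j in range(1,len(s)):
        if s[j,4]>8:
            P=C[l==j]; t=P[P[:,2]>P[:,2].max()-.012]; print(n,s[j,4],"mean",P.mean(0).round(4),"top",t.mean(0).round(4),P[:,2].max().round(4))
E
python3 mk.py
```

```text
side 9 mean [0.637  0.3097 0.2296] top [0.6371 0.3096 0.2338] 0.2397
side 57 mean [0.6217 0.2776 0.1238] top [0.6223 0.2762 0.1352] 0.1405
side 59 mean [0.5822 0.2759 0.124 ] top [0.5826 0.275  0.136 ] 0.1406
side 59 mean [0.5034 0.2716 0.1238] top [0.5034 0.2702 0.1367] 0.1408
side 30 mean [0.6208 0.2782 0.0749] top [0.62   0.2786 0.086 ] 0.0931
side 28 mean [0.5808 0.2774 0.0768] top [0.5803 0.2776 0.0857] 0.0924
side 30 mean [0.5023 0.2736 0.076 ] top [0.5022 0.2738 0.0853] 0.0904
top 9 mean [0.5822 0.2719 0.1379] top [0.5822 0.2719 0.1379] 0.1407
```

It hasn't moved; that was perspective only. Descend on it.

play_rows:
  rows:
    - [0,-0.0015,0.03,0,0,0]
    - [0,0,0.03,0,0,0]
    - [0,0,0.03,0,0,0]
    - [0,0,0.018,0,0,0]
    - [0,0,0.0065,0,0,0]
    - [0,0,0,0,0,0]

```text
time_s: 13.8
tcp_pos: [0.6245, 0.2703, 0.1036]
ee_rot: [3.142, 0.0, 0.057]
contact_force: [0.5, -0.8, 0.8]
gripper_width: 0.6
```

play_rows:
  rows:
    - [0,0,0,0,0,0]
    - [0,0,0,0,0,0]
    - [0,0,0,0,0,0]
    - [0,0,0,0,0,0]
    - [0,0,0,0,0,0]
    - [0,0,0,0,0,0]
    - [0,0,0,0,0,0]
  grip: 1
  squeeze: 15

```text
time_s: 14.5
tcp_pos: [0.6246, 0.2705, 0.1036]
ee_rot: [-3.141, -0.0, 0.057]
contact_force: [0.9, -0.2, 2.4]
gripper_width: 0.165
```

play_rows:
  rows:
    - [0,0,-0.01,0,0,0]
    - [0,0,-0.02,0,0,0]
    - [0,0,-0.03,0,0,0]
    - [0,0,-0.035,0,0,0]
    - [0,0,-0.035,0,0,0]
    - [0,0,-0.03,0,0,0]
    - [0,0,-0.01,0,0,0]
    - [0,0,0,0,0,0]

```text
time_s: 15.3
tcp_pos: [0.625, 0.2707, 0.2753]
ee_rot: [-3.141, -0.003, 0.057]
contact_force: [0.3, 0.8, 0.3]
gripper_width: 0.165
```

```bash
sed -i 's/<.25)&(C\[...,1\]>-.25)/<.33)\&(C[...,1]>-.25)/' mk.py; python3 mk.py; python3 -c "
from h import *
st(); plan([(.6245,-.0215,.27,8.8,8),(.6245,-.0215,.17,8.8,4)])"
```

```text
side 78 mean [0.6221 0.2791 0.2258] top [0.624  0.2866 0.2585] 0.2628
side 58 mean [0.5822 0.2755 0.1234] top [0.5829 0.274  0.136 ] 0.1404
side 59 mean [0.5033 0.272  0.1241] top [0.5034 0.2708 0.1368] 0.1417
side 28 mean [0.5807 0.2768 0.0761] top [0.5804 0.2771 0.0852] 0.0917
side 31 mean [0.502  0.2737 0.0756] top [0.5022 0.2735 0.085 ] 0.0899
{'time_s': 15.4, 'tcp_pos': [0.624, 0.2703, 0.2724], 'ee_rot': [3.1412, 0.0014, 0.0568], 'contact_force': [1.2043, -0.0737, -0.8864], 'gripper_width': 0.1665, 'qpos': [0.321, 0.5437, 1.1369, 0.0, 1.4625, 1.835]}
[[-0.002, 0.0364, 0.0003, 0.0, 0.0002, -0.0121], [-0.0025, 0.0364, 0.0003, 0.0, 0.0002, -0.0121], [-0.0028, 0.0364, 0.0003, 0.0, 0.0002, -0.0121], [-0.0034, 0.0363, 0.0004, 0.0, 0.0002, -0.0121], [-0.0037, 0.0363, 0.0003, 0.0, 0.0002, -0.0121], [-0.0042, 0.0362, 0.0003, 0.0, 0.0002, -0.0121], [-0.0047, 0.0362, 0.0003, 0.0, 0.0002, -0.0121], [-0.0051, 0.0361, 0.0003, 0.0, 0.0002, -0.0121], [0.0, 0.0, 0.025, 0.0001, 0.0, 0.0], [0.0, 0.0, 0.025, 0.0001, 0.0, 0.0], [0.0, 0.0, 0.025, 0.0001, 0.0, 0.0], [0.0, 0.0, 0.025, 0.0001, 0.0, 0.0]]
```

play_rows:
  rows:
    - [-0.002,0.0365,0,0,0,-0.012]
    - [-0.0025,0.0365,0,0,0,-0.012]
    - [-0.003,0.0365,0,0,0,-0.012]
    - [-0.0035,0.036,0,0,0,-0.012]
    - [-0.0035,0.036,0,0,0,-0.012]
    - [-0.004,0.036,0,0,0,-0.012]
    - [-0.0045,0.036,0,0,0,-0.012]
    - [-0.005,0.036,0,0,0,-0.012]
    - [0,0,0.03,0,0,0]
    - [0,0,0.03,0,0,0]
    - [0,0,0.032,0,0,0]
    - [0,0,0,0,0,0]

```text
time_s: 16.6
tcp_pos: [0.6219, -0.0202, 0.1761]
ee_rot: [-3.139, 0.009, 0.153]
contact_force: [-0.2, -0.3, -0.2]
gripper_width: 0.17
```

```bash
python3 - <<'E'
from h import *
st()
v={}
for n in("top","side"):
    i,d=get_image(n); v[n]=i; np.save(f"{n}3.npy",d); cv2.imwrite(f"pics/{n}3.png",i)
C,m=violet("side",v["side"],np.load("side3.npy"))
for z in np.arange(.09,.20,.01):
    P=C[m&(abs(C[...,2]-z)<.005)&(C[...,1]<.1)&(C[...,1]>-.1)&(C[...,0]<.68)&(C[...,0]>.45)]
    if len(P): print(z.round(3),len(P),P.mean(0).round(4), P[:,0].min().round(4),P[:,0].max().round(4))
c=proj("side",[.60,-.02,.10])[0].astype(int); a=v["side"][c[1]-40:c[1]+40,c[0]-40:c[0]+40]
c=proj("top",[.60,-.02,.1])[0].astype(int); b=v["top"][c[1]-40:c[1]+40,c[0]-40:c[0]+40]
cv2.imwrite("pics/g2.png",np.hstack([cv2.resize(q,(400,400),interpolation=2) for q in(a,b)]))
E
```

```text
{'time_s': 16.6, 'tcp_pos': [0.6219, -0.0202, 0.1761], 'ee_rot': [-3.139, 0.0091, 0.1526], 'contact_force': [-0.1861, -0.3412, -0.2408], 'gripper_width': 0.1702, 'qpos': [-0.1284, 0.5481, 1.4094, -0.0, 1.1936, 1.2898]}
0.09 1 [ 0.6191 -0.0206  0.0879] 0.6191 0.6191
0.1 9 [ 0.6189 -0.0127  0.1008] 0.6135 0.624
0.11 12 [ 0.6213 -0.0142  0.1097] 0.6142 0.6279
0.12 8 [ 0.6204 -0.012   0.1205] 0.615 0.6272
0.13 10 [ 0.621  -0.0125  0.1295] 0.6161 0.6266
0.14 9 [ 0.6199 -0.0122  0.1404] 0.6147 0.6275
0.15 11 [ 0.6209 -0.0135  0.1496] 0.6156 0.626
```

View pics/g2.png

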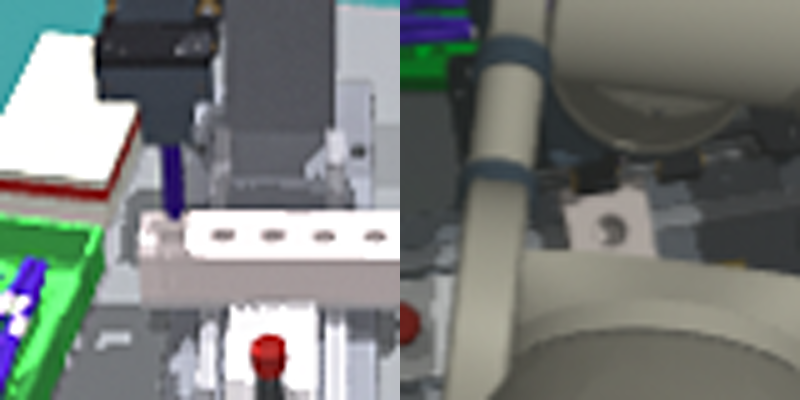

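Side crop: nose at ~(175,217), just above the socket-4 mouth (~(171,236), occluded); sockets 3–0 are at x 222/274/322/374. Locate the mouths in the clear side picture.

```bash
python3 - <<'E'
from h import *
u=np.array([.9882,.153]); n0=np.array([.553,-.030])
for n in("side","top"):
  i=cv2.imread(f"pics/{n}2.png"); g=cv2.cvtColor(i,6).astype(float); q=[]
  for k in range(5):
    p=np.r_[n0+u*(k-2)*.036,.075]; c=proj(n,p)[0]; x,y=np.round(c).astype(int)
    w=g[y-5:y+6,x-6:x+7]; T=np.percentile(w,75)*.82
    m=(w<T).astype(np.uint8); _,l,s,ce=cv2.connectedComponentsWithStats(m); j=l[5,6] or 1
    yy,xx=np.where(l==j); bb=[xx.min()+x-6,xx.max()+x-6,yy.min()+y-5,yy.max()+y-5]
    W=(T-w)*(l==j); Y,X=np.mgrid[y-5:y+6,x-6:x+7]; cc=[(W*X).sum()/W.sum(),(W*Y).sum()/W.sum()]
    P=pix_at_z(n,[cc,[(bb[0]+bb[1])/2,(bb[2]+bb[3])/2]],.075); q.append(P[1]); print(n,k,c.round(1),bb,P[:,:2].round(4).tolist())
E
```

```text
side 0 [343.1 180.4] [np.int64(341), np.int64(346), np.int64(180), np.int64(182)] [[0.4798, -0.0383], [0.4799, -0.0377]]
side 1 [333.  180.3] [np.int64(332), np.int64(335), np.int64(180), np.int64(181)] [[0.5151, -0.0334], [0.5154, -0.0346]]
side 2 [322.9 180.2] [np.int64(321), np.int64(325), np.int64(180), np.int64(181)] [[0.5516, -0.028], [0.5522, -0.0283]]
side 3 [312.8 180.1] [np.int64(311), np.int64(315), np.int64(180), np.int64(181)] [[0.5865, -0.0224], [0.5873, -0.0224]]
side 4 [302.7 180. ] [np.int64(301), np.int64(305), np.int64(180), np.int64(181)] [[0.6215, -0.0166], [0.6224, -0.0164]]
top 0 [360.5 216.5] [np.int64(359), np.int64(364), np.int64(214), np.int64(218)] [[0.4856, -0.0451], [0.4833, -0.044]]
top 1 [358.5 204.7] [np.int64(352), np.int64(362), np.int64(202), np.int64(210)] [[0.5146, -0.0369], [0.5135, -0.031]]
top 2 [356.4 192.9] [np.int64(355), np.int64(360), np.int64(190), np.int64(196)] [[0.5541, -0.0336], [0.5528, -0.0332]]
top 3 [354.4 181.3] [np.int64(352), np.int64(358), np.int64(179), np.int64(184)] [[0.5896, -0.0272], [0.5878, -0.0263]]
top 4 [352.4 169.6] [np.int64(350), np.int64(355), np.int64(167), np.int64(173)] [[0.6255, -0.0217], [0.6231, -0.0193]]
```

play_rows:
  rows:
    - [0.001,-0.0005,0,0,0,0]
    - [0,0,0.004,0,0,0]
    - [0,0,0.004,0,0,0]
    - [0,0,0.004,0,0,0]
    - [0,0,0.004,0,0,0]
    - [0,0,0.003,0,0,0]
    - [0,0,0,0,0,0]

```text
time_s: 17.4
tcp_pos: [0.6258, -0.0198, 0.1619]
ee_rot: [-3.141, 0.001, 0.153]
contact_force: [-0.0, -0.2, -0.5]
gripper_width: 0.165
```

```bash
cat > rest.py <<'E'
from h import *
import sys
x0=float(sys.argv[1]); y0=float(sys.argv[2])
s=st(); i,d=get_image("side"); cv2.imwrite("pics/rest.png",i); C,m=violet("side",i,d)
for z in np.arange(.08,.20,.01):
    P=C[m&(abs(C[...,2]-z)<.005)&(abs(C[...,1]-y0)<.05)&(abs(C[...,0]-x0)<.022)]
    if len(P)>2: print(z.round(3),len(P),P.mean(0)[:2].round(4), P[:,0].min().round(4),P[:,0].max().round(4),P[:,1].max().round(4))
E
python3 rest.py .6241 -.02
```

```text
{'time_s': 17.4, 'tcp_pos': [0.6258, -0.0198, 0.1619], 'ee_rot': [-3.1413, 0.0008, 0.1528], 'contact_force': [-0.0338, -0.1925, -0.467], 'gripper_width': 0.1646, 'qpos': [-0.127, 0.565, 1.4216, 0.0, 1.1559, 1.2911]}
0.08 4 [ 0.622  -0.0121] 0.6182 0.6246 -0.0099
0.09 12 [ 0.6219 -0.012 ] 0.6171 0.6278 -0.0071
0.1 6 [ 0.6227 -0.0145] 0.6177 0.6278 -0.0114
0.11 11 [ 0.6226 -0.012 ] 0.6165 0.631 -0.0073
0.12 13 [ 0.624  -0.0135] 0.6173 0.6314 -0.0094
0.13 9 [ 0.6229 -0.013 ] 0.6171 0.6301 -0.0091
0.14 5 [ 0.6211 -0.0068] 0.6147 0.6279 -0.0029
```

Well aligned at rest (marker x .6225 vs socket .622 in the same camera). Continue down.

play_rows:
  rows:
    - [0,0,0.004,0,0,0]
    - [0,0,0.004,0,0,0]
    - [0,0,0.004,0,0,0]
    - [0,0,0,0,0,0]

```text
time_s: 17.85
tcp_pos: [0.6257, -0.0198, 0.1497]
ee_rot: [-3.141, 0.001, 0.153]
contact_force: [-0.0, -0.8, -0.4]
gripper_width: 0.161
```

play_rows:
  rows:
    - [0,0,0.005,0,0,0]
    - [0,0,0.005,0,0,0]
    - [0,0,0.004,0,0,0]
    - [0,0,0.002,0,0,0]
    - [0,0,0.001,0,0,0]
    - [0,0,0,0,0,0]

```text
time_s: 18.45
tcp_pos: [0.6261, -0.0198, 0.1333]
ee_rot: [-3.142, 0.0, 0.153]
contact_force: [0.5, 0.2, -0.1]
gripper_width: 0.163
```

play_rows:
  rows:
    - [0,0,0.001,0,0,0]
    - [0,0,0.001,0,0,0]
    - [0,0,0,0,0,0]

```text
time_s: 18.75
tcp_pos: [0.6262, -0.0198, 0.1316]
ee_rot: [3.142, -0.0, 0.153]
contact_force: [0.8, -0.4, -0.1]
gripper_width: 0.165
```

play_rows:
  rows:
    - [0,0,0,0,0,0]
    - [0,0,0,0,0,0]
    - [0,0,0,0,0,0]
    - [0,0,0,0,0,0]
    - [0,0,-0.01,0,0,0]
    - [0,0,-0.02,0,0,0]
    - [0,0,-0.03,0,0,0]
    - [0,0,-0.04,0,0,0]
    - [0,0,-0.04,0,0,0]
    - [0,0,0,0,0,0]
  grip: 0.5

```text
time_s: 19.75
tcp_pos: [0.6284, -0.02, 0.2779]
ee_rot: [3.139, -0.009, 0.153]
contact_force: [0.2, 0.1, -0.6]
gripper_width: 0.499
```

```bash
python3 mk.py; python3 -c "
from h import *
st(); plan([(.54,.12,.27,5,6),(.540,.34,.33,3.1,0) if 0 else (.5842,.2700,.22,3.1,7)])"
```

```text
side 91 mean [ 0.6234 -0.013   0.1233] top [ 0.6236 -0.0155  0.1632] 0.1699
side 59 mean [0.582  0.2764 0.1244] top [0.5823 0.2752 0.137 ] 0.1411
side 59 mean [0.5034 0.2716 0.1238] top [0.5034 0.2703 0.1348] 0.1392
side 29 mean [0.5808 0.277  0.0759] top [0.58   0.2772 0.0859] 0.0931
side 28 mean [0.5023 0.2732 0.0768] top [0.5015 0.2737 0.0875] 0.0933
top 17 mean [ 0.622  -0.0209  0.1581] top [ 0.6226 -0.0202  0.1664] 0.1709
top 34 mean [0.5815 0.2673 0.1179] top [0.5824 0.2693 0.1383] 0.1423
top 27 mean [0.5024 0.2645 0.1333] top [0.503  0.2657 0.1384] 0.1441
{'time_s': 19.85, 'tcp_pos': [0.6264, -0.0198, 0.2729], 'ee_rot': [3.1409, -0.0023, 0.1528], 'contact_force': [0.3042, 0.0531, -0.0752], 'gripper_width': 0.4992, 'qpos': [-0.1269, 0.46, 1.2852, 0.0, 1.394, 1.2911]}
[[-0.0107, -0.0252, 0.0004, 0.0001, -0.0004, 0.0109], [-0.0109, -0.0251, 0.0005, 0.0001, -0.0004, 0.0109], [-0.0113, -0.025, 0.0004, 0.0001, -0.0004, 0.0109], [-0.0115, -0.0249, 0.0005, 0.0001, -0.0004, 0.0109], [-0.0118, -0.0247, 0.0005, 0.0001, -0.0004, 0.0109], [-0.012, -0.0246, 0.0005, 0.0001, -0.0004, 0.0109], [0.0082, -0.0208, 0.0071, 0.0, 0.0, 0.0048], [0.008, -0.0208, 0.0072, 0.0, 0.0, 0.0048], [0.008, -0.0209, 0.0071, 0.0, 0.0, 0.0048], [0.0078, -0.0209, 0.0071, 0.0, 0.0, 0.0048], [0.0078, -0.021, 0.0072, 0.0, 0.0, 0.0048], [0.0077, -0.021, 0.0071, 0.0, 0.0, 0.0048]]
[[0.0075, -0.021, 0.0072, 0.0, 0.0, 0.0048]]
```

Marker 1 is seated (top z ≈ .169, as expected). Next, the marker at bore +40.

```bash
python3 -c "
from h import *
plan([(.5847,.2687,.26,3.1,9),(.5847,.2687,.20,3.1,2)])"
```

```text
[[0.0003, -0.0324, 0.0014, 0.0001, -0.0003, 0.011], [-0.0001, -0.0324, 0.0014, 0.0001, -0.0003, 0.011], [-0.0004, -0.0324, 0.0014, 0.0001, -0.0003, 0.011], [-0.0007, -0.0324, 0.0015, 0.0001, -0.0003, 0.011], [-0.0012, -0.0323, 0.0014, 0.0001, -0.0003, 0.011], [-0.0014, -0.0324, 0.0014, 0.0001, -0.0003, 0.011], [-0.0019, -0.0323, 0.0015, 0.0001, -0.0003, 0.011], [-0.0022, -0.0324, 0.0014, 0.0001, -0.0003, 0.011], [-0.0025, -0.0322, 0.0014, 0.0001, -0.0003, 0.011], [0.0, 0.0, 0.03, -0.0002, 0.0002, -0.0001], [0.0, 0.0, 0.03, -0.0002, 0.0002, -0.0001]]
```

play_rows:
  rows:
    - [0,-0.0324,0.0014,0,0,0.011]
    - [0,-0.0324,0.0014,0,0,0.011]
    - [-0.0004,-0.0324,0.0014,0,0,0.011]
    - [-0.0008,-0.0324,0.0014,0,0,0.011]
    - [-0.0012,-0.0324,0.0014,0,0,0.011]
    - [-0.0014,-0.0324,0.0014,0,0,0.011]
    - [-0.0018,-0.0324,0.0014,0,0,0.011]
    - [-0.0022,-0.0324,0.0014,0,0,0.011]
    - [-0.0024,-0.0324,0.0014,0,0,0.011]
    - [0,0,0.02,0,0,0]
    - [0,0,0.02,0,0,0]
    - [0,0,0,0,0,0]

```text
time_s: 21.05
tcp_pos: [0.5822, 0.2686, 0.2153]
ee_rot: [3.14, 0.006, 0.054]
contact_force: [0.2, -0.3, -0.3]
gripper_width: 0.502
```

```bash
python3 -c "
from h import *
st()"; python3 mk.py
```

```text
{'time_s': 21.05, 'tcp_pos': [0.5822, 0.2686, 0.2153], 'ee_rot': [3.1398, 0.0061, 0.0542], 'contact_force': [0.2463, -0.3398, -0.2599], 'gripper_width': 0.502, 'qpos': [0.3392, 0.5338, 1.3167, -0.0, 1.2975, 1.8558]}
side 9 mean [0.6137 0.3563 0.2958] top [0.6138 0.3594 0.3025] 0.3062
side 58 mean [0.582  0.276  0.1238] top [0.5825 0.2745 0.1361] 0.1405
side 59 mean [0.5034 0.2716 0.1238] top [0.5039 0.2699 0.1364] 0.1407
side 26 mean [0.5809 0.2766 0.0766] top [0.5801 0.2769 0.0846] 0.0912
side 31 mean [0.502  0.274  0.0759] top [0.5018 0.2744 0.086 ] 0.0929
top 35 mean [ 0.6242 -0.0201  0.1504] top [ 0.6253 -0.019   0.1658] 0.1704
```

play_rows:
  rows:
    - [0,0,0.03,0,0,0]
    - [0,0,0.03,0,0,0]
    - [0,0,0.03,0,0,0]
    - [0,0,0.018,0,0,0]
    - [0,0,0.006,0,0,0]
    - [0,0,0,0,0,0]

```text
time_s: 21.75
tcp_pos: [0.5845, 0.2689, 0.1051]
ee_rot: [3.142, 0.0, 0.053]
contact_force: [0.4, -0.1, 0.3]
gripper_width: 0.498
```

play_rows:
  rows:
    - [0,0,0,0,0,0]
    - [0,0,0,0,0,0]
    - [0,0,0,0,0,0]
    - [0,0,0,0,0,0]
    - [0,0,0,0,0,0]
    - [0,0,0,0,0,0]
    - [0,0,0,0,0,0]
  grip: 1

```text
time_s: 22.45
tcp_pos: [0.5845, 0.2692, 0.1053]
ee_rot: [-3.141, -0.001, 0.054]
contact_force: [-0.8, -0.1, 6.0]
gripper_width: 0.163
```

play_rows:
  rows:
    - [0,0,-0.01,0,0,0]
    - [0,0,-0.02,0,0,0]
    - [0,0,-0.03,0,0,0]
    - [0,0,-0.035,0,0,0]
    - [0,0,-0.035,0,0,0]
    - [0,0,-0.03,0,0,0]
    - [0,0,-0.01,0,0,0]
    - [0,0,0,0,0,0]
    - [0,0,0,0,0,0]

```text
time_s: 23.35
tcp_pos: [0.5837, 0.2689, 0.2738]
ee_rot: [3.141, 0.001, 0.054]
contact_force: [-0.6, 0.8, -0.0]
gripper_width: 0.164
```

```bash
python3 mk.py; python3 -c "
from h import *
st(); plan([(.5548,-.0308,.27,8.8,9),(.5548,-.0308,.18,8.8,3)])"
```

```text
side 26 mean [ 0.6217 -0.0129  0.0894] top [ 0.6177 -0.0139  0.1085] 0.1145
side 91 mean [0.5808 0.2766 0.2219] top [0.5774 0.2824 0.2545] 0.2602
side 59 mean [0.5034 0.2719 0.124 ] top [0.5036 0.2704 0.1372] 0.1417
side 29 mean [0.5022 0.274  0.077 ] top [0.5021 0.2735 0.0857] 0.0912
top 34 mean [ 0.6242 -0.0201  0.1517] top [ 0.6252 -0.019   0.1663] 0.1711
{'time_s': 23.45, 'tcp_pos': [0.5836, 0.2688, 0.2732], 'ee_rot': [3.1408, 0.0026, 0.0537], 'contact_force': [0.4602, 0.396, -0.1754], 'gripper_width': 0.1678, 'qpos': [0.3387, 0.4862, 1.2385, 0.0, 1.4197, 1.8558]}
[[-0.005, 0.0331, 0.0004, 0.0001, 0.0003, -0.0111], [-0.0053, 0.033, 0.0004, 0.0001, 0.0003, -0.0111], [-0.0057, 0.0329, 0.0004, 0.0001, 0.0003, -0.0111], [-0.0061, 0.0329, 0.0003, 0.0001, 0.0003, -0.0111], [-0.0065, 0.0328, 0.0004, 0.0001, 0.0003, -0.0111], [-0.0068, 0.0328, 0.0004, 0.0001, 0.0003, -0.0111], [-0.0071, 0.0326, 0.0003, 0.0001, 0.0003, -0.0111], [-0.0076, 0.0326, 0.0004, 0.0001, 0.0003, -0.0111], [-0.0079, 0.0325, 0.0003, 0.0001, 0.0003, -0.0111], [0.0, 0.0, 0.03, -0.0001, 0.0, 0.0], [0.0, 0.0, 0.03, -0.0001, 0.0, 0.0], [0.0, 0.0, 0.03, -0.0001, 0.0, 0.0]]
```

play_rows:
  rows:
    - [-0.005,0.033,0,0,0,-0.011]
    - [-0.0055,0.033,0,0,0,-0.011]
    - [-0.0055,0.033,0,0,0,-0.011]
    - [-0.006,0.033,0,0,0,-0.011]
    - [-0.0065,0.033,0,0,0,-0.011]
    - [-0.007,0.0325,0,0,0,-0.011]
    - [-0.007,0.0325,0,0,0,-0.011]
    - [-0.0075,0.0325,0,0,0,-0.011]
    - [-0.008,0.0325,0,0,0,-0.011]
    - [0,0,0.03,0,0,0]
    - [0,0,0.03,0,0,0]
    - [0,0,0.03,0,0,0]

```text
time_s: 24.65
tcp_pos: [0.5546, -0.0306, 0.1829]
ee_rot: [-3.141, 0.001, 0.152]
contact_force: [0.4, -0.2, -0.6]
gripper_width: 0.162
```

play_rows:
  rows:
    - [0,0,0.008,0,0,0]
    - [0,0,0,0,0,0]
    - [0,0,0,0,0,0]
    - [0,0,0,0,0,0]
    - [0,0,0,0,0,0]

```text
time_s: 25.15
tcp_pos: [0.5559, -0.0303, 0.1779]
ee_rot: [3.141, -0.002, 0.153]
contact_force: [-0.4, 0.6, -0.6]
gripper_width: 0.165
```

```bash
python3 rest.py .5535 -.03; python3 mk.py | head -3
```

```text
{'time_s': 25.15, 'tcp_pos': [0.5559, -0.0303, 0.1779], 'ee_rot': [3.141, -0.0018, 0.1529], 'contact_force': [-0.3832, 0.5872, -0.6389], 'gripper_width': 0.1647, 'qpos': [-0.1618, 0.4565, 1.5825, 0.0, 1.1007, 1.2561]}
0.1 10 [ 0.5556 -0.0228] 0.5475 0.563 -0.0193
0.11 12 [ 0.5543 -0.0234] 0.5475 0.5627 -0.0198
0.12 12 [ 0.5539 -0.0237] 0.5473 0.5622 -0.0196
0.13 13 [ 0.555  -0.0242] 0.5479 0.562 -0.0183
0.14 9 [ 0.5534 -0.0234] 0.5474 0.5615 -0.0188
0.15 10 [ 0.5538 -0.0214] 0.5471 0.5613 -0.0171
0.16 5 [ 0.5523 -0.014 ] 0.5455 0.559 -0.0116
side 89 mean [ 0.6234 -0.0129  0.1242] top [ 0.6235 -0.014   0.1639] 0.1693
side 72 mean [ 0.554  -0.0222  0.1257] top [ 0.5519 -0.017   0.1573] 0.1618
side 59 mean [0.5034 0.2715 0.1237] top [0.5035 0.2703 0.1355] 0.1395
```

play_rows:
  rows:
    - [-0.002,0.0005,0.002,0,0,0]
    - [0,0,0.005,0,0,0]
    - [0,0,0.004,0,0,0]
    - [0,0,0.004,0,0,0]
    - [0,0,0.004,0,0,0]
    - [0,0,0.004,0,0,0]
    - [0,0,0.004,0,0,0]
    - [0,0,0,0,0,0]

```text
time_s: 26.1
tcp_pos: [0.5531, -0.0311, 0.1492]
ee_rot: [-3.141, 0.001, 0.153]
contact_force: [0.1, 1.5, -0.5]
gripper_width: 0.165
```

play_rows:
  rows:
    - [0,0,0.005,0,0,0]
    - [0,0,0.005,0,0,0]
    - [0,0,0.004,0,0,0]
    - [0,0,0.002,0,0,0]
    - [0,0,0.001,0,0,0]
    - [0,0,0,0,0,0]

```text
time_s: 26.7
tcp_pos: [0.5537, -0.0311, 0.1332]
ee_rot: [3.141, -0.001, 0.153]
contact_force: [-1.0, 0.5, 6.5]
gripper_width: 0.162
```

play_rows:
  rows:
    - [0,0,0,0,0,0]
    - [0,0,0,0,0,0]
    - [0,0,0,0,0,0]
    - [0,0,0,0,0,0]
    - [0,0,-0.01,0,0,0]
    - [0,0,-0.02,0,0,0]
    - [0,0,-0.03,0,0,0]
    - [0,0,-0.04,0,0,0]
    - [0,0,-0.04,0,0,0]
    - [0,0,0,0,0,0]
    - [0,0,0,0,0,0]
  grip: 0.5

```text
time_s: 27.8
tcp_pos: [0.5537, -0.0312, 0.274]
ee_rot: [3.141, -0.002, 0.153]
contact_force: [0.3, 0.5, -1.4]
gripper_width: 0.5
```

```bash
python3 mk.py; python3 -c "
from h import *
st(); plan([(.505,.265,.26,3.1,9),(.505,.265,.22,3.1,2)])"
```

```text
side 91 mean [ 0.6233 -0.0128  0.1234] top [ 0.6241 -0.0151  0.1634] 0.1688
side 52 mean [ 0.5509 -0.0242  0.1503] top [ 0.5511 -0.0246  0.1647] 0.1698
side 46 mean [ 0.5501 -0.0238  0.0976] top [ 0.5502 -0.0227  0.1148] 0.1199
side 59 mean [0.5034 0.2717 0.1238] top [0.5036 0.2704 0.1352] 0.1401
side 29 mean [0.5024 0.2734 0.0763] top [0.5019 0.2738 0.0854] 0.0903
top 27 mean [0.5023 0.2645 0.1334] top [0.503  0.2654 0.1379] 0.1424
{'time_s': 27.9, 'tcp_pos': [0.5528, -0.0311, 0.2721], 'ee_rot': [-3.1412, 0.0013, 0.1528], 'contact_force': [0.1366, 0.5742, 0.1805], 'gripper_width': 0.5005, 'qpos': [-0.1639, 0.3545, 1.4639, -0.0, 1.3246, 1.254]}
[[-0.0002, -0.0333, 0.0014, 0.0, 0.0002, 0.011], [-0.0006, -0.0333, 0.0013, 0.0, 0.0002, 0.011], [-0.001, -0.0333, 0.0014, 0.0, 0.0002, 0.011], [-0.0014, -0.0333, 0.0013, 0.0, 0.0002, 0.011], [-0.0017, -0.0333, 0.0014, 0.0, 0.0002, 0.011], [-0.002, -0.0333, 0.0014, 0.0, 0.0002, 0.011], [-0.0025, -0.0332, 0.0013, 0.0, 0.0002, 0.011], [-0.0028, -0.0332, 0.0014, 0.0, 0.0002, 0.011], [-0.0032, -0.0332, 0.0013, 0.0, 0.0002, 0.011], [0.0, 0.0, 0.02, -0.0002, -0.0002, -0.0001], [0.0, 0.0, 0.02, -0.0002, -0.0002, -0.0001]]
```

Second seated (top z ≈ .1698, on the socket bottom with 6.5 N). Third marker.

play_rows:
  rows:
    - [0,-0.0333,0.0014,0,0,0.011]
    - [-0.0006,-0.0333,0.0014,0,0,0.011]
    - [-0.001,-0.0333,0.0014,0,0,0.011]
    - [-0.0014,-0.0333,0.0014,0,0,0.011]
    - [-0.0017,-0.0333,0.0014,0,0,0.011]
    - [-0.002,-0.0333,0.0014,0,0,0.011]
    - [-0.0025,-0.0333,0.0014,0,0,0.011]
    - [-0.0028,-0.0333,0.0014,0,0,0.011]
    - [-0.0032,-0.0333,0.0014,0,0,0.011]
    - [0,0,0.02,0,0,0]
    - [0,0,0.02,0,0,0]
    - [0,0,0,0,0,0]

```text
time_s: 29.1
tcp_pos: [0.5038, 0.2648, 0.2169]
ee_rot: [3.14, 0.006, 0.054]
contact_force: [0.1, -1.0, -0.6]
gripper_width: 0.502
```

```bash
python3 -c "
from h import *
st()"; python3 mk.py
```

```text
{'time_s': 29.1, 'tcp_pos': [0.5038, 0.2648, 0.2169], 'ee_rot': [3.1396, 0.0061, 0.0542], 'contact_force': [0.0796, -0.9548, -0.5591], 'gripper_width': 0.5023, 'qpos': [0.379, 0.4323, 1.4991, 0.0, 1.2166, 1.8955]}
side 40 mean [ 0.6242 -0.0131  0.1517] top [ 0.624  -0.0147  0.1637] 0.1689
side 42 mean [ 0.6234 -0.0123  0.0961] top [ 0.6235 -0.0121  0.1103] 0.1175
side 59 mean [0.5034 0.2718 0.1239] top [0.5034 0.2708 0.1363] 0.1404
side 29 mean [0.5022 0.2743 0.0771] top [0.5023 0.2743 0.087 ] 0.0924
top 33 mean [ 0.6244 -0.02    0.1571] top [ 0.6251 -0.0192  0.1665] 0.1695
top 31 mean [ 0.5525 -0.031   0.1554] top [ 0.5519 -0.0293  0.1666] 0.171
```

play_rows:
  rows:
    - [0,0,0.03,0,0,0]
    - [0,0,0.03,0,0,0]
    - [0,0,0.03,0,0,0]
    - [0,0,0.018,0,0,0]
    - [0,0,0.007,0,0,0]
    - [0,0,0,0,0,0]

```text
time_s: 29.8
tcp_pos: [0.5059, 0.2651, 0.1053]
ee_rot: [3.141, 0.0, 0.053]
contact_force: [0.6, 0.1, -0.9]
gripper_width: 0.499
```

play_rows:
  rows:
    - [0,0,0,0,0,0]
    - [0,0,0,0,0,0]
    - [0,0,0,0,0,0]
    - [0,0,0,0,0,0]
    - [0,0,0,0,0,0]
    - [0,0,0,0,0,0]
    - [0,0,0,0,0,0]
  grip: 1

```text
time_s: 30.5
tcp_pos: [0.5061, 0.2654, 0.1056]
ee_rot: [-3.141, -0.001, 0.054]
contact_force: [-0.1, -0.1, 7.1]
gripper_width: 0.167
```

play_rows:
  rows:
    - [0,0,-0.01,0,0,0]
    - [0,0,-0.02,0,0,0]
    - [0,0,-0.03,0,0,0]
    - [0,0,-0.035,0,0,0]
    - [0,0,-0.035,0,0,0]
    - [0,0,-0.03,0,0,0]
    - [0,0,-0.01,0,0,0]
    - [0,0,0,0,0,0]
    - [0,0,0,0,0,0]

```text
time_s: 31.4
tcp_pos: [0.5052, 0.2651, 0.2743]
ee_rot: [3.141, 0.001, 0.054]
contact_force: [-0.2, 0.1, -0.5]
gripper_width: 0.166
```

```bash
python3 mk.py; python3 -c "
from h import *
st(); plan([(.4835,-.0418,.27,8.8,9),(.4835,-.0418,.178,8.8,3)])"
```

```text
side 44 mean [ 0.6237 -0.0129  0.1503] top [ 0.624  -0.0144  0.1619] 0.1663
side 78 mean [0.501  0.2728 0.2214] top [0.5004 0.2779 0.2534] 0.2601
top 35 mean [ 0.6241 -0.0202  0.1513] top [ 0.6248 -0.0191  0.1667] 0.1714
top 31 mean [ 0.5528 -0.0314  0.1557] top [ 0.5525 -0.0297  0.1667] 0.1703
{'time_s': 31.5, 'tcp_pos': [0.5051, 0.265, 0.2738], 'ee_rot': [3.1408, 0.0024, 0.0538], 'contact_force': [-0.0072, 0.6176, -0.3326], 'gripper_width': 0.1674, 'qpos': [0.3785, 0.3782, 1.4208, 0.0, 1.3451, 1.8955]}
[[-0.0042, 0.0339, 0.0005, 0.0001, 0.0003, -0.0111], [-0.0046, 0.0339, 0.0004, 0.0001, 0.0003, -0.0111], [-0.005, 0.0338, 0.0004, 0.0001, 0.0003, -0.0111], [-0.0054, 0.0337, 0.0005, 0.0001, 0.0003, -0.0111], [-0.0057, 0.0337, 0.0004, 0.0001, 0.0003, -0.0111], [-0.0061, 0.0337, 0.0004, 0.0001, 0.0003, -0.0111], [-0.0065, 0.0335, 0.0005, 0.0001, 0.0003, -0.0111], [-0.0068, 0.0335, 0.0004, 0.0001, 0.0003, -0.0111], [-0.0072, 0.0334, 0.0004, 0.0001, 0.0003, -0.0111], [0.0, 0.0, 0.0307, -0.0001, -0.0001, 0.0], [0.0, 0.0, 0.0306, -0.0001, -0.0001, 0.0], [-0.0001, 0.0, 0.0307, -0.0001, -0.0001, 0.0]]
```

play_rows:
  rows:
    - [-0.0042,0.034,0,0,0,-0.011]
    - [-0.0046,0.034,0,0,0,-0.011]
    - [-0.005,0.034,0,0,0,-0.011]
    - [-0.0054,0.0335,0,0,0,-0.011]
    - [-0.0058,0.0335,0,0,0,-0.011]
    - [-0.006,0.0335,0,0,0,-0.011]
    - [-0.0065,0.0335,0,0,0,-0.011]
    - [-0.0068,0.0335,0,0,0,-0.011]
    - [-0.0072,0.0335,0,0,0,-0.011]
    - [0,0,0.03,0,0,0]
    - [0,0,0.03,0,0,0]
    - [0,0,0.03,0,0,0]

```text
time_s: 32.7
tcp_pos: [0.4834, -0.0417, 0.1834]
ee_rot: [-3.141, 0.001, 0.152]
contact_force: [0.4, 0.3, -0.8]
gripper_width: 0.169
```

play_rows:
  rows:
    - [0,0,0.008,0,0,0]
    - [0,0,0,0,0,0]
    - [0,0,0,0,0,0]
    - [0,0,0,0,0,0]
    - [0,0,0,0,0,0]

```text
time_s: 33.2
tcp_pos: [0.4846, -0.0415, 0.1782]
ee_rot: [3.141, -0.002, 0.153]
contact_force: [-0.1, 0.8, -0.6]
gripper_width: 0.165
```

```bash
python3 rest.py .481 -.04; python3 mk.py
```

```text
{'time_s': 33.2, 'tcp_pos': [0.4846, -0.0415, 0.1782], 'ee_rot': [3.141, -0.0017, 0.1529], 'contact_force': [-0.0629, 0.832, -0.5501], 'gripper_width': 0.1648, 'qpos': [-0.2082, 0.3671, 1.7475, -0.0, 1.0252, 1.2097]}
0.1 12 [ 0.4821 -0.0344] 0.475 0.4895 -0.0293
0.11 10 [ 0.4819 -0.036 ] 0.4753 0.4899 -0.0312
0.12 10 [ 0.4804 -0.0339] 0.4752 0.4859 -0.0301
0.13 9 [ 0.4809 -0.0344] 0.4757 0.4866 -0.031
0.14 12 [ 0.4815 -0.0339] 0.4753 0.4867 -0.03
0.15 6 [ 0.4806 -0.0337] 0.4762 0.4862 -0.0299
0.16 4 [ 0.4802 -0.0247] 0.4754 0.4852 -0.0232
side 91 mean [ 0.6233 -0.0128  0.1234] top [ 0.6236 -0.0145  0.1628] 0.1689
side 51 mean [ 0.5509 -0.0246  0.1498] top [ 0.5518 -0.0255  0.1638] 0.1685
side 64 mean [ 0.481  -0.0336  0.1245] top [ 0.4801 -0.0239  0.1628] 0.1646
side 47 mean [ 0.5503 -0.0239  0.098 ] top [ 0.5503 -0.0242  0.1139] 0.1195
top 20 mean [ 0.6276 -0.02    0.1616] top [ 0.627  -0.0193  0.1662] 0.17
```

play_rows:
  rows:
    - [-0.001,0.0007,0.002,0,0,0]
    - [0,0,0.005,0,0,0]
    - [0,0,0.004,0,0,0]
    - [0,0,0.004,0,0,0]
    - [0,0,0.004,0,0,0]
    - [0,0,0.004,0,0,0]
    - [0,0,0.004,0,0,0]
    - [0,0,0,0,0,0]

```text
time_s: 34.15
tcp_pos: [0.4829, -0.0422, 0.1496]
ee_rot: [-3.141, 0.001, 0.153]
contact_force: [-0.2, -0.6, -0.8]
gripper_width: 0.166
```

play_rows:
  rows:
    - [0,0,0.005,0,0,0]
    - [0,0,0.005,0,0,0]
    - [0,0,0.004,0,0,0]
    - [0,0,0.002,0,0,0]
    - [0,0,0.001,0,0,0]
    - [0,0,0,0,0,0]

```text
time_s: 34.75
tcp_pos: [0.4835, -0.0423, 0.1335]
ee_rot: [3.141, -0.001, 0.153]
contact_force: [-1.7, 1.1, 7.6]
gripper_width: 0.164
```

play_rows:
  rows:
    - [0,0,0,0,0,0]
    - [0,0,0,0,0,0]
    - [0,0,0,0,0,0]
    - [0,0,0,0,0,0]
    - [0,0,-0.01,0,0,0]
    - [0,0,-0.02,0,0,0]
    - [0,0,-0.03,0,0,0]
    - [0,0,-0.04,0,0,0]
    - [0,0,-0.04,0,0,0]
    - [0,0,0,0,0,0]
    - [0,0,0,0,0,0]
  grip: 0.5

```text
time_s: 35.85
tcp_pos: [0.4834, -0.0423, 0.2745]
ee_rot: [3.141, -0.002, 0.153]
contact_force: [0.4, 0.2, -0.5]
gripper_width: 0.5
```

```bash
python3 look.py 4; python3 -c "
from h import *
plan([(.43,.05,.30,50,7),(.5318,.1035,.26,98.8,6),(.5318,.1035,.15,98.8,4)])"
```

```text
{'time_s': 35.85, 'tcp_pos': [0.4834, -0.0423, 0.2745], 'ee_rot': [3.1408, -0.0022, 0.1528], 'contact_force': [0.3965, 0.2129, -0.5168], 'gripper_width': 0.5002, 'qpos': [-0.2104, 0.2496, 1.6168, 0.0, 1.2729, 1.2076]}
top stand (array([543.91809082, 267.61148071]), (204.4800262451172, 64.54231262207031), 2.993177652359009, 1239)
 knob top 22 [0.5318 0.1023 0.0902] [0.5328 0.102  0.0919]
 nest 33 ((636.8216552734375, 2.380556106567383), (16.937868118286133, 29.526729583740234), 56.23684310913086) [6.352e-01 6.000e-04 7.460e-02]
side stand (array([614.13775635, 304.70965576]), (55.64854049682617, 5.952449798583984), 3.3185267448425293, 22)
 knob top 19 [0.5305 0.1073 0.0896] [0.531  0.1066 0.0905]
 nest 405 ((553.0447387695312, -27.45096206665039), (187.850341796875, 56.64995193481445), 9.015198707580566) [ 0.5516 -0.0249  0.0728]
 marker 91 [ 0.624  -0.0144  0.1639] 0.1694
 marker 52 [ 0.5517 -0.0251  0.1622] 0.1681
 marker 49 [ 0.4809 -0.0365  0.1643] 0.1697
 marker 47 [ 0.5517 -0.0231  0.1145] 0.1208
 marker 39 [ 0.4812 -0.0336  0.1143] 0.1195
[[-0.0054, -0.0142, -0.0039, -0.0001, 0.0001, -0.1028], [-0.004, -0.0146, -0.0039, -0.0001, 0.0001, -0.1028], [-0.0024, -0.015, -0.0039, -0.0001, 0.0001, -0.1028], [-0.0009, -0.0151, -0.0039, -0.0001, 0.0001, -0.1028], [0.0007, -0.0151, -0.0038, -0.0001, 0.0001, -0.1028], [0.0023, -0.015, -0.0039, -0.0001, 0.0001, -0.1028], [0.0037, -0.0147, -0.0039, -0.0001, 0.0001, -0.1028], [0.0177, 0.0073, 0.0067, 0.0, 0.0, -0.142], [0.0166, 0.0097, 0.0066, 0.0, 0.0, -0.142], [0.015, 0.0119, 0.0067, 0.0, 0.0, -0.142], [0.0131, 0.0139, 0.0066, 0.0, 0.0, -0.142], [0.0111, 0.0157, 0.0067, 0.0, 0.0, -0.142]]
[[0.0087, 0.0171, 0.0066, 0.0, 0.0, -0.142], [0.0, 0.0, 0.0275, -0.0001, 0.0, 0.0], [0.0, 0.0, 0.0275, -0.0001, 0.0, 0.0], [0.0, 0.0, 0.0275, -0.0001, 0.0, 0.0], [0.0, 0.0, 0.0275, -0.0001, 0.0, 0.0]]
```

View pics/b4.png

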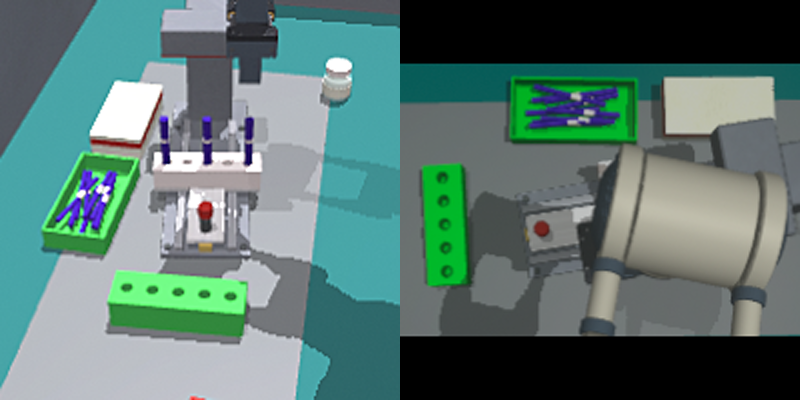

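All three are upright in sockets 4, 2, 0 (side crop (164,140), (207,140), (248,140)) and the stand is empty. Back to the knob.

play_rows:
  rows:
    - [-0.0054,-0.0142,-0.004,0,0,-0.103]
    - [-0.004,-0.0146,-0.004,0,0,-0.103]
    - [-0.0024,-0.015,-0.004,0,0,-0.103]
    - [-0.001,-0.015,-0.004,0,0,-0.103]
    - [0.0007,-0.015,-0.004,0,0,-0.103]
    - [0.0023,-0.015,-0.004,0,0,-0.103]
    - [0.0037,-0.0147,-0.004,0,0,-0.103]
    - [0.018,0.0073,0.0067,0,0,-0.142]
    - [0.0166,0.0097,0.0067,0,0,-0.142]
    - [0.015,0.012,0.0067,0,0,-0.142]
    - [0.013,0.014,0.0067,0,0,-0.142]
    - [0.011,0.016,0.0067,0,0,-0.142]

```text
time_s: 37.15
tcp_pos: [0.5159, 0.0946, 0.2661]
ee_rot: [-3.139, 0.0, 1.59]
contact_force: [-1.0, -0.3, 0.3]
gripper_width: 0.496
```

play_rows:
  rows:
    - [0.009,0.017,0.007,0,0,-0.142]
    - [0,0,0.025,0,0,0]
    - [0,0,0.025,0,0,0]
    - [0,0,0.025,0,0,0]
    - [0,0,0.02,0,0,0]
    - [0,0,0,0,0,0]
    - [0,0,0,0,0,0]

```text
time_s: 37.85
tcp_pos: [0.5324, 0.1034, 0.1654]
ee_rot: [-3.14, -0.0, 1.726]
contact_force: [0.3, 0.4, 0.7]
gripper_width: 0.501
```

```bash
python3 -c "
from h import *
st(); plan([(.5323,.104,.12,98.8,3),(.5323,.104,.082,98.8,3)])"
```

```text
{'time_s': 37.85, 'tcp_pos': [0.5324, 0.1034, 0.1654], 'ee_rot': [-3.1398, -0.0001, 1.7257], 'contact_force': [0.3304, 0.3794, 0.7266], 'gripper_width': 0.5006, 'qpos': [0.0818, 0.4558, 1.6282, -0.0, 1.0595, -0.0732]}
[[0.0002, 0.0, 0.0151, -0.0006, 0.0, 0.0005], [0.0002, 0.0, 0.0152, -0.0006, 0.0, 0.0005], [0.0002, 0.0, 0.0151, -0.0006, 0.0, 0.0005], [0.0, 0.0, 0.0127, 0.0, 0.0, 0.0], [0.0, 0.0, 0.0126, 0.0, 0.0, 0.0], [0.0, 0.0, 0.0127, 0.0, 0.0, 0.0]]
```

play_rows:
  rows:
    - [0,0,0.018,0,0,0]
    - [0,0,0.02,0,0,0]
    - [0,0,0.02,0,0,0]
    - [0,0,0.015,0,0,0]
    - [0,0,0.01,0,0,0]
    - [0,0,0,0,0,0]

```text
time_s: 38.45
tcp_pos: [0.5327, 0.1035, 0.0825]
ee_rot: [-3.141, -0.0, 1.726]
contact_force: [0.6, -0.2, 0.8]
gripper_width: 0.499
```

play_rows:
  rows:
    - [0,0,0,0,0,0]
    - [0,0,0,0,0,0]
    - [0,0,0,0,0,0]
    - [0,0,0,0,0,0]
    - [0,0,0,0,0,0]
    - [0,0,0,0,0,0]
  grip: 1
  squeeze: 40

```text
time_s: 39.05
tcp_pos: [0.5321, 0.1034, 0.0834]
ee_rot: [-3.141, 0.0, 1.726]
contact_force: [-7.0, -1.1, 9.6]
gripper_width: 0.268
```

play_rows:
  rows:
    - [0,0,-0.003,0,0,0]
    - [0,0,-0.003,0,0,0]
    - [0,0,-0.003,0,0,0]
    - [0,0,-0.003,0,0,0]
    - [0,0,-0.002,0,0,0]
    - [0,0,0,0,0,0]
    - [0,0,0,0,0,0]

```text
time_s: 39.75
tcp_pos: [0.5321, 0.1034, 0.0966]
ee_rot: [-3.14, -0.0, 1.726]
contact_force: [-5.2, -1.5, -8.1]
gripper_width: 0.272
```

play_rows:
  rows:
    - [-0.002,-0.001,0,0,0,0]
    - [-0.005,0,0,0,0,0]
    - [-0.008,0,0,0,0,0]
    - [-0.01,0,0,0,0,0]
    - [-0.01,0,0,0,0,0]
    - [-0.01,0,0,0,0,0]
    - [-0.01,0,0,0,0,0]
    - [-0.01,0,0,0,0,0]
    - [-0.01,0,0,0,0,0]
    - [-0.006,0,0,0,0,0]
    - [-0.003,0,0,0,0,0]
    - [0,0,0,0,0,0]

```text
time_s: 40.95
tcp_pos: [0.5449, 0.0199, 0.0967]
ee_rot: [3.141, 0.0, 1.725]
contact_force: [0.0, -1.0, -7.7]
gripper_width: 0.268
```

play_rows:
  rows:
    - [-0.003,0,0,0,0,0]
    - [-0.006,0,0,0,0,0]
    - [-0.01,0,0,0,0,0]
    - [-0.01,0,0,0,0,0]
    - [-0.01,0,0,0,0,0]
    - [-0.01,0,0,0,0,0]
    - [-0.01,0,0,0,0,0]
    - [-0.01,0,0,0,0,0]
    - [-0.008,0,0,0,0,0]
    - [-0.005,0,0,0,0,0]
    - [-0.0025,0,0,0,0,0]
    - [0,0,0,0,0,0]

```text
time_s: 42.15
tcp_pos: [0.5579, -0.0635, 0.0967]
ee_rot: [3.141, 0.0, 1.726]
contact_force: [1.1, -0.7, -9.1]
gripper_width: 0.274
```

play_rows:
  rows:
    - [-0.001,0,0,0,0,0]
    - [0,0,0.003,0,0,0]
    - [0,0,0.003,0,0,0]
    - [0,0,0.003,0,0,0]
    - [0,0,0.002,0,0,0]
    - [0,0,0,0,0,0]
    - [0,0,0,0,0,0]

```text
time_s: 42.85
tcp_pos: [0.558, -0.064, 0.0857]
ee_rot: [-3.142, -0.0, 1.726]
contact_force: [-0.0, 1.3, -6.8]
gripper_width: 0.27
```

The pin is down in the notch (still pulled by the spring at ~3 mm). Release, rise and clear out.

play_rows:
  rows:
    - [0,0,0.002,0,0,0]
    - [0,0,0,0,0,0]
    - [0,0,0,0,0,0]
    - [0,0,0,0,0,0]
    - [0,0,0,0,0,0]
    - [0,0,0,0,0,0]
  grip: 0.4

```text
time_s: 43.45
tcp_pos: [0.558, -0.0641, 0.0838]
ee_rot: [3.141, 0.0, 1.726]
contact_force: [-0.8, -0.5, -0.8]
gripper_width: 0.602
```

```bash
python3 -c "
from h import *
s=st(); p=s['tcp_pos']
plan([(p[0],p[1],.33,98.8,8),(.36,.02,.38,60,8),(.36,-.25,.40,5,8)])"
```

```text
{'time_s': 43.45, 'tcp_pos': [0.558, -0.0641, 0.0838], 'ee_rot': [3.1414, 0.0001, 1.7258], 'contact_force': [-0.8298, -0.4642, -0.7798], 'gripper_width': 0.6024, 'qpos': [-0.2207, 0.5912, 1.6563, 0.0, 0.8939, -0.3757]}
[[0.0, 0.0, -0.0308, 0.0, 0.0, 0.0002], [0.0, 0.0, -0.0307, 0.0, 0.0, 0.0002], [0.0, 0.0, -0.0308, 0.0, 0.0, 0.0002], [0.0, 0.0, -0.0308, 0.0, 0.0, 0.0002], [0.0, 0.0, -0.0308, 0.0, 0.0, 0.0002], [0.0, 0.0, -0.0307, 0.0, 0.0, 0.0002], [0.0, 0.0, -0.0308, 0.0, 0.0, 0.0002], [0.0, 0.0, -0.0308, 0.0, 0.0, 0.0002], [0.0142, -0.0229, -0.0063, 0.0, 0.0, 0.0846], [0.0122, -0.0239, -0.0062, 0.0, 0.0, 0.0846], [0.0101, -0.0249, -0.0063, 0.0, 0.0, 0.0846], [0.008, -0.0257, -0.0062, 0.0, 0.0, 0.0846]]
[[0.0058, -0.0263, -0.0063, 0.0, 0.0, 0.0846], [0.0035, -0.0266, -0.0062, 0.0, 0.0, 0.0846], [0.0013, -0.0269, -0.0063, 0.0, 0.0, 0.0846], [-0.001, -0.0268, -0.0062, 0.0, 0.0, 0.0846], [-0.0292, 0.0169, -0.0025, 0.0, 0.0, 0.12], [-0.027, 0.0202, -0.0025, 0.0, 0.0, 0.12], [-0.0244, 0.0233, -0.0025, 0.0, 0.0, 0.12], [-0.0214, 0.0261, -0.0025, 0.0, 0.0, 0.12], [-0.0182, 0.0285, -0.0025, 0.0, 0.0, 0.12], [-0.0146, 0.0304, -0.0025, 0.0, 0.0, 0.12], [-0.0108, 0.032, -0.0025, 0.0, 0.0, 0.12], [-0.007, 0.033, -0.0025, 0.0, 0.0, 0.12]]
```

play_rows:
  rows:
    - [0,0,-0.015,0,0,0]
    - [0,0,-0.03,0,0,0]
    - [0,0,-0.035,0,0,0]
    - [0,0,-0.035,0,0,0]
    - [0,0,-0.035,0,0,0]
    - [0,0,-0.035,0,0,0]
    - [0,0,-0.035,0,0,0]
    - [0,0,-0.026,0,0,0]
    - [0.014,-0.023,-0.006,0,0,0.085]
    - [0.012,-0.024,-0.006,0,0,0.085]
    - [0.01,-0.025,-0.006,0,0,0.085]
    - [0.008,-0.026,-0.006,0,0,0.085]

```text
time_s: 44.65
tcp_pos: [0.4573, -0.0223, 0.3539]
ee_rot: [-3.142, -0.0, 1.382]
contact_force: [-0.5, -0.5, 0.3]
gripper_width: 0.601
```

play_rows:
  rows:
    - [0.006,-0.026,-0.006,0,0,0.085]
    - [0.0035,-0.027,-0.006,0,0,0.085]
    - [0.001,-0.027,-0.006,0,0,0.085]
    - [-0.001,-0.027,-0.006,0,0,0.085]
    - [-0.029,0.017,-0.0025,0,0,0.12]
    - [-0.027,0.02,-0.0025,0,0,0.12]
    - [-0.024,0.023,-0.0025,0,0,0.12]
    - [-0.021,0.026,-0.0025,0,0,0.12]
    - [-0.018,0.028,-0.0025,0,0,0.12]
    - [-0.015,0.03,-0.0025,0,0,0.12]
    - [0,0,0,0,0,0]

```text
time_s: 45.75
tcp_pos: [0.3583, -0.1843, 0.3928]
ee_rot: [3.141, 0.0, 0.318]
contact_force: [0.4, -0.4, -0.4]
gripper_width: 0.601
```

```bash
python3 look.py 5
```

```text
{'time_s': 45.75, 'tcp_pos': [0.3583, -0.1843, 0.3928], 'ee_rot': [3.1406, 0.0003, 0.3183], 'contact_force': [0.3701, -0.3614, -0.4213], 'gripper_width': 0.6008, 'qpos': [-0.6228, 0.027, 1.5616, -0.0008, 1.5524, 0.6298]}
top stand (array([544.19348145, 267.25509644]), (204.803466796875, 63.89851379394531), 3.036766767501831, 1240)
 knob top 39 [ 0.5563 -0.0637  0.0902] [ 0.5566 -0.0644  0.0906]
side stand (array([605.36175537, 304.30886841]), (30.403217315673828, 4.599917888641357), 5.639297962188721, 11)
 knob top 11 [ 0.5577 -0.0594  0.0888] [ 0.5559 -0.0585  0.089 ]
 nest 2 ((567.97412109375, -54.8951301574707), (2.2641682624816895, 0.0), 102.63439178466797) [ 0.568  -0.0549  0.0754]
 marker 39 [ 0.6356 -0.184   0.162 ] 0.1672
 marker 47 [ 0.5859 -0.1875  0.1635] 0.1682
 marker 41 [ 0.5037 -0.1947  0.1637] 0.1685
 marker 41 [ 0.6432 -0.1819  0.1113] 0.1162
 marker 42 [ 0.5826 -0.1878  0.114 ] 0.1192
 marker 33 [ 0.5036 -0.1953  0.1137] 0.1194
```

View pics/b5.png

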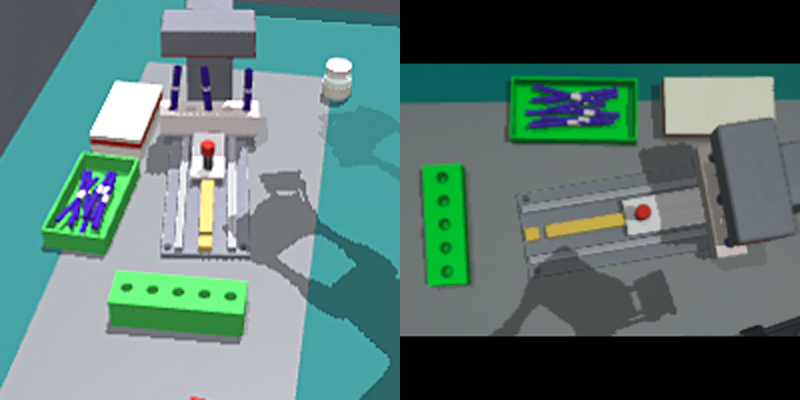

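Locked and parked; the markers lean a little within bore slack, socket 4 the most. One check of lean and settling before handing in.

play_rows:
  rows:
    - [0,0,0,0,0,0]
    - [0,0,0,0,0,0]
    - [0,0,0,0,0,0]
    - [0,0,0,0,0,0]
    - [0,0,0,0,0,0]
    - [0,0,0,0,0,0]
    - [0,0,0,0,0,0]
    - [0,0,0,0,0,0]

```text
time_s: 46.65
tcp_pos: [0.3584, -0.1812, 0.3927]
ee_rot: [3.142, 0.0, 0.326]
contact_force: [-0.2, 0.0, -0.4]
gripper_width: 0.599
```

```bash
python3 - <<'E'
from h import *
i,d=get_image("side"); C,m=violet("side",i,d)
cv2.imwrite("pics/fin.png",cv2.resize(i[105:185,280:380],(750,600),interpolation=2))
for x0 in(.505,.584,.64):
    P=C[m&(abs(C[...,0]-x0)<.024)&(C[...,1]<-.15)&(C[...,1]>-.23)&(C[...,2]>.078)&(C[...,2]<.175)]
    z=P[:,2]; a=np.polyfit(z,P[:,0],1); b=np.polyfit(z,P[:,1],1); print(x0,len(P),"tilt x,y deg",np.degrees(np.arctan([a[0],b[0]])).round(1),"base",np.polyval(a,.075).round(4),np.polyval(b,.075).round(4),"zmax",z.max().round(4))
E
```

```text
0.505 71 tilt x,y deg [-0.4  2.9] base 0.5042 -0.1983 zmax 0.1665
0.584 80 tilt x,y deg [4.7 1.2] base 0.5788 -0.1898 zmax 0.1684
0.64 75 tilt x,y deg [-6.9 -1.6] base 0.6463 -0.18 zmax 0.17
```

View pics/fin.png

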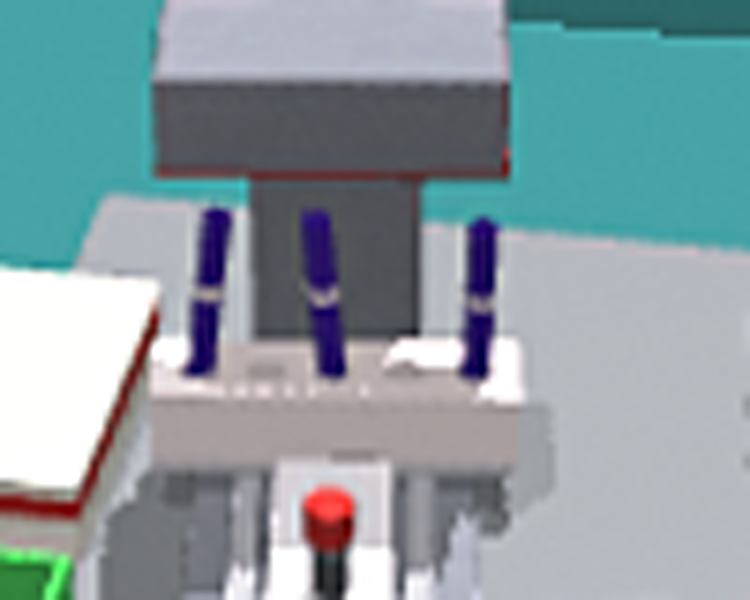

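All three are home: their bands are at equal height above the nest, the lean of up to ~6–7° matches the bore slack, and the knob is down. Handing in.

```bash
python3 -c "
from workcell import hand_in
print(hand_in())"
```

```text
the job is handed in; nothing more can be done
None
```

The press is loaded and I handed the job in at about 47 s of robot time. I pulled the knob, drew the carriage out to the loading station and let the pin lock. I then moved all three markers from the stand into sockets 4, 2 and 0, pulled the knob again and slid the carriage back under the head, where the pin locked.

**Carriage and pin:** After release the knob top read z ≈ 0.090, which is the pin-down height. The knob was back at its starting place, (0.556, −0.064). The gripper felt no force after letting go.

**Markers:** The tops read z ≈ 0.167–0.170, against 0.168 expected when fully home. The last two markers met the socket bottom with 6.5–7.6 N; the first showed no such push before release.

**Lean after the slide:** The markers no longer stand perfectly straight. The camera showed about 3°, 5° and 7°. The bore slack allows about 6.4°, so the 7° reading (socket 4) is slightly over. I took that as measurement noise, and that marker's top height still matched being fully home.

**Other checks:** The stand ended up empty and in its original place, and I saw no knock during the run. The pen tray, carton and glue pot looked undisturbed in the last pictures. I did not look at the red bin separately.

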